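Stir the drying balls under the bench lamp

ROBOT

A 6-joint arm with a two-finger parallel gripper is mounted at the origin on the work surface. World frame = base frame: x ahead of the robot, y to its left, z up, the work surface at z = 0. Lengths are in m, angles in degrees, forces in N, time in s.
With the tool pointing down it reaches from about 0.4 to 0.825 m from the base axis. Payload 7 kg.
Tool frame: the origin (TCP) lies midway between the tips of the shut fingers; the grasp point (between the pads) lies 19 mm behind it; z points along the fingers, y is the line along which they close (so a half turn about z gives the same grasp; the last joint's range is limited). The gripper opens to 88 mm and grips with 3 to 60 N. Pads are 19 mm wide; open, the fingers measure 130 mm over their backs; the gripper's body (78 mm by 193 mm) begins 47 mm behind the grasp point.
Start: joints at [-57.061, 20.546, 0.682, 0, -70.136, -16.507], TCP at [0.191, -0.647, 0.227] pointing down, gripper open.
Joint ranges: [-176.03, 176.03], [-82.01, 121.73], [-58.28, 71.71], [-173.87, 95.51], [-174.79, -0.11], [-173.66, 173.66]. Speed limits (degrees/s): [136.94, 136.94, 172.46, 180, 180, 180].

INTERFACE

Orientations are given as [roll, pitch, yaw] about the fixed x, y, z axes, in that order (R = Rz(yaw) Ry(pitch) Rx(roll)).
In Python, from plant import get_state, optics, order gives the robot as it stands. The module is installed in compiled form; this text tells all that it offers.
- The arm moves only by the tool send_rows, never from a script. Its argument "moves" is a list of rows, each an object with "slide": the shift along the tool's x, y, z as a fraction of full scale, a list of three; "turn": the turn about the tool's z as a fraction of full scale; "gripper": the opening, from 0 (shut) to 1 (fully open). A call has exactly 5 rows; each row is the pose to reach, as a shift and turn from the pose commanded when the call began, along the tool's axes at that moment; what a row does not reach only later rows make up. Full scale, the value 1, is 150 mm for a shift and 90 degrees for a turn. A row lasts 1/12 s, in which the tool goes at most 41.7 mm and 7.16 degrees, less where a joint would pass 70% of its speed; a pose out of reach is approached as far as the arm can. A call with a number of a shift or a turn outside -1 to 1 is refused whole. A call with a gripper value outside its range is refused whole. The fingers move at their own pace and stop on an object; "newtons" is the grip in N (left out, the last holds). Time passes only in rows, so rows that repeat a pose let the fingers close, or fill a call up. It gives the time, the measured TCP pose, the force, the opening and the grip force at its end, in the units of the state.
- get_state(): the state, without advancing time (a new reading comes with each control period).
- optics.capture(name): name is "side" or "top"; returns a dict with "img" (420x560x3 uint8, red, green, blue), "intrinsics" (3x3 intrinsics, pixels), "origin" and "attitude" of the camera in the world. Camera axes: x right, y down, z forward; pixel columns grow to the right and rows downward; lengths in m; the calibration is good to about 2 mm. A picture is of the moment at which its call begins. There is no depth.
- order.close_job(): hands the job in; it is judged then, once.
Trained networks look in the newest picture that a camera, given by its name, has taken for a name from the list of things; names that differ only in an ending like _2 or _b are one class to them, and where a whole thing is asked for, a point or a joint stands for the part that bears it (a point fixed in the world has none). Each returns a list of dicts, best first, with "p" (0 to 1); they miss things now and then, are a little off and sometimes report something else, mostly with a low value. They report only what shows in the picture. A call takes as long as a camera call.
- optics.look_for(camera, name): "location" ([x, y, z] in m, in world coordinates, good to about 4 mm: the middle of the surface that is visible of it).
The state is a dict: "time_s": time; "joints": joint angles; "qd": joint speeds; "joint_torque": joint torques, N m; "tcp_pos": TCP position; "eef_rot": TCP orientation; "contact_force": force on the tool from outside, world axes, zero at the start; "moment": the same for the moment, N m; "gripper_width": finger opening in m; "gripper_force": force on a finger pad.
Only numpy, scipy, OpenCV 4.12 (cv2) and the standard library are available. Lean on these libraries where they do the work, as an engineer would, in place of code of your own. Each camera call takes 0.05 s, during which the arm holds its last target. There are 200 camera calls.

TASK

Set the dish of drying balls into the pot of the drying station, under the lamp, keeping it level so that no ball is lost. Then take the stirring rod and stir the balls with at least two wide, complete turns, starting and finishing at the side away from the robot, clockwise seen from above, with the rod's tip close to the dish's floor, and finally lay the rod back in its leaning stand as it was. Leave the dish in the pot, do not bump the lamp, and leave the other things on the bench where they are.

Things in the scene. Friction and masses are not known exactly. Their poses are not given: they have to be found in the camera images.
- station: Drying station, fixed: a grey square warm plate 190 x 190 x 20 mm with a round dark steel pot on it (outer diameter 168, inner 160 mm, pot floor 24 mm and pot rim 44 mm above the table). Origin: centre of its underside, under the pot's centre; x points away from the robot, z up. A lamp overhangs its far half.
- pot_floor (a point): Centre of the pot's floor (24 mm above the table); axes as the station's.
- lamp: White lamp fixed to the station; origin and axes as the station's. Flat head over x = +10 to +170, y = -45 to +45 mm, underside 209 mm above the table, 18 mm thick: a gripper pointing straight down cannot work over the pot, one leaning back towards the robot can. Its 18 mm arm comes down from the head's far end to a foot (radius 30) at x = 90, y = 130 mm.
- lamp_edge (a point): Middle of the lower near edge of the lamp head.
- dish: Open aluminium dish, diameter 140 mm at the base, 150 at the rim, 40 high, wall and floor 4 mm, 0.2 kg, holding seven balls (0.1 kg). Origin: centre of its underside; z up. Two upright blue ears on its rim at y = +75.5 and -75.5 mm: flat plates 34 mm wide (along x), 9 mm thick (along y), top edge 72 mm above the underside, to be pinched from above.
- ear_left (a point): Middle of the top edge of the ear at the dish's +y side.
- ear_right (a point): Middle of the top edge of the ear at the dish's -y side.
- stand: Fixed rod stand: black base 160 x 90 x 14 mm with an open steel trough 105 mm long, in which the rod leans, handle towards the robot. Origin: centre of its underside; x points away from the robot (to the trough's foot), z up. Trough floor 35 degrees from vertical, top towards -x; open side faces +x and up; walls 28 mm apart at the floor, 38 at the lips.
- rod_rest (a point): Where the rod's tip rests at the trough's foot: 58 mm along x and 30 mm above the stand's origin; from here the resting rod's axis runs along (-0.574, 0, 0.819) in the stand's frame.
- stirrer: Stirring rod, 195 mm long, 0.1 kg: white round rod of 16 mm diameter with a rounded tip, and a red square handle 22 x 22 mm from 110 to 195 mm from the tip. Origin at the tip's end, z along the rod to the handle's top. At the start and at the end it lies in the stand, its z axis 35 degrees from vertical, its y axis across the trough.
- stirrer_tip (a point): The rod's tip end.
- stirrer_grip (a point): Point on the rod's axis 155 mm from the tip, the middle of the handle.
- spray_can: Bystander: upright spray can, 60 mm diameter, 170 mm tall. Origin: centre of its underside.
- flux_jar: Bystander: upright white jar with a blue cap, 60 mm diameter, 90 mm tall. Origin: centre of its underside.
- screwdriver: Bystander: yellow screwdriver lying at the back left, 190 mm long, along its x; about 30 mm high.
- solder_reel: Bystander: metal reel at the back right, 60 mm diameter, 40 mm tall. Origin: centre of its underside.
- ball0: Drying ball, 30 mm diameter, 15 g, white or orange, lying in the dish. Origin: its centre.
- ball1: Drying ball, 30 mm diameter, 15 g, white or orange, lying in the dish. Origin: its centre.
- ball2: Drying ball, 30 mm diameter, 15 g, white or orange, lying in the dish. Origin: its centre.
- ball3: Drying ball, 30 mm diameter, 15 g, white or orange, lying in the dish. Origin: its centre.
- ball4: Drying ball, 30 mm diameter, 15 g, white or orange, lying in the dish. Origin: its centre.
- ball5: Drying ball, 30 mm diameter, 15 g, white or orange, lying in the dish. Origin: its centre.
- ball6: Drying ball, 30 mm diameter, 15 g, white or orange, lying in the dish. Origin: its centre.

How it is judged:
By the outcome, as a careful person would: the job done as asked, in the order asked, and still so for the second after the job is handed in, with the robot touching nothing.
It also fails if it takes over 72 s, if anything falls off the work surface, if the arm or the gripper's body presses on something with over 40 N, if the wrist force passes 120 N, or if a joint passes its speed limit or range.

## Working session

There is one attempt and no reset: what is moved stays moved. The work goes in short steps, Python scripts to look and compute and a tool call to move; the robot and the scene stay as the last step left them, time stands still between calls to the robot, and variables do not carry over. Pictures are saved under pics/ and viewed, at most 10 in all, crops included, and the job is handed in when it is done.

Besides the shell and the picture viewer there is one more tool, called as a command line: name --argument value ..., lists and objects as JSON in quotes. send_rows: Moves the arm, as the interface text tells. Shift numbers are shares of 150 mm and turn numbers shares of 90 degrees, none past 1 either way. Its arguments: {"type":"object","properties":{"moves":{"type":"array"},"newtons":{"type":"number"}},"required":["moves"]}

```bash
mkdir -p pics
cat > h.py <<'E'
import cv2, numpy as np
from plant import get_state, optics, order
def snap(c,f=None):
    d=optics.capture(c)
    if f: cv2.imwrite('pics/'+f, d['img'][:,:,::-1])
    return d
def proj(d,p):
    R=np.array(d['attitude'],float); 
    q=d['intrinsics']@(R.T@(np.array(p)-d['origin'])); return q[:2]/q[2]
def ray(d,uv,z):
    v=np.array(d['attitude'])@np.linalg.inv(d['intrinsics'])@[uv[0],uv[1],1]
    return d['origin']+v*(z-d['origin'][2])/v[2]
def lf(c,n,k=2):
    return [(round(r['p'],2),np.round(r['location'],4).tolist()) for r in optics.look_for(c,n)[:k]]
E
python3 - <<'E'
from h import *
s=get_state(); print({k:np.round(v,3).tolist() for k,v in s.items()})
for c in('side','top'):
    d=snap(c,c+'0.png'); print(c,d['origin'],np.round(d['attitude'],3).tolist(),d['intrinsics'][0])
    for n in 'station pot_floor lamp lamp_edge dish ear_left ear_right stand rod_rest stirrer stirrer_tip stirrer_grip spray_can flux_jar'.split(): print(n,lf(c,n))
E
```

```text
{'time_s': 0.0, 'joints': [-57.061, 20.591, 0.634, -0.02, -70.137, -16.508], 'qd': [0.039, -0.019, -0.108, -0.075, 0.004, -0.083], 'joint_torque': [-0.0, -58.271, 29.306, 6.998, 0.007, -0.0], 'tcp_pos': [0.191, -0.647, 0.226], 'eef_rot': [179.904, -0.009, -163.575], 'contact_force': [0.566, 0.485, -0.034], 'moment': [0.021, 0.003, 0.005], 'gripper_force': 0.0, 'gripper_width': 0.088}
side [0.4813304  0.69344808 0.96561794] [-139.056, -0.303, -167.655] [407.36846667   0.         279.87594646]
station [(0.96, [0.6902, 0.0177, 0.0212])]
pot_floor [(0.7, [0.6928, 0.0186, 0.0236])]
lamp [(0.73, [0.6102, 0.2441, 0.0334]), (0.71, [0.5735, 0.2224, 0.0076])]
lamp_edge [(0.68, [0.7417, 0.0386, 0.2328]), (0.36, [0.573, 0.2274, 0.0125])]
dish [(0.83, [0.5725, 0.2238, 0.0079])]
ear_left [(0.6, [0.5746, 0.2287, 0.0134]), (0.39, [0.5753, 0.2467, 0.0321])]
ear_right [(0.56, [0.5727, 0.2238, 0.0093]), (0.5, [0.6927, 0.0199, 0.0235])]
stand [(0.86, [0.6167, -0.2201, 0.0133]), (0.54, [0.5322, 0.2432, 0.0293])]
rod_rest [(0.92, [0.6177, -0.2176, 0.0156]), (0.41, [0.5333, 0.2434, 0.0302])]
stirrer [(0.81
[... 519 characters left out ...]
 0.233])]
lamp_edge [(0.86, [0.7378, 0.0155, 0.2268])]
dish [(0.87, [0.5713, 0.2517, 0.0015])]
ear_left [(0.85, [0.5714, 0.2487, 0.0077])]
ear_right [(0.67, [0.574, 0.2484, 0.0066]), (0.61, [0.605, -0.2235, 0.0116])]
stand [(0.7, [0.6074, -0.2199, 0.0149]), (0.55, [0.6139, 0.2391, 0.0292])]
rod_rest [(0.78, [0.6078, -0.2185, 0.0125])]
stirrer [(0.66, [0.5902, -0.2316, 0.1518]), (0.4, [0.5241, 0.4547, 0.1582])]
stirrer_tip [(0.78, [0.5863, -0.2261, 0.1553]), (0.73, [0.5737, 0.2492, 0.0028])]
stirrer_grip [(0.73, [0.563, -0.4535, 0.092]), (0.54, [0.5882, -0.2313, 0.1513])]
spray_can [(0.62, [0.5234, 0.4543, 0.1563])]
flux_jar [(0.78, [0.5657, -0.4552, 0.093]), (0.29, [0.5747, 0.2458, 0.0038])]
```

View pics/side0.png

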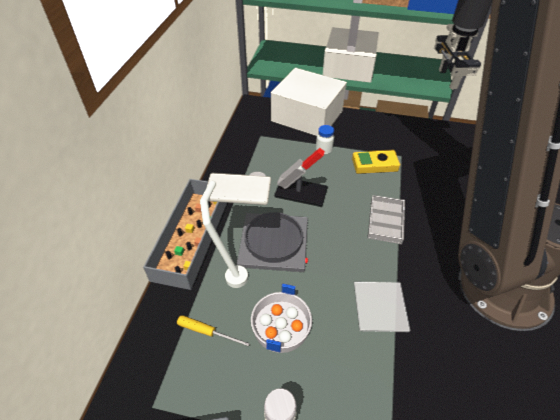

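View pics/top0.png

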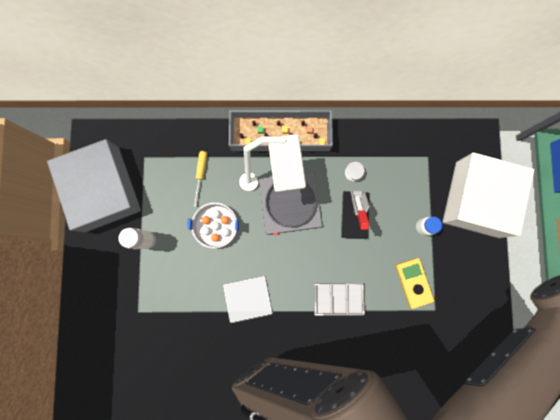

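```bash
cat >> h.py <<'E'
from scipy.spatial.transform import Rotation as Ro
def cam(d):
    d['R']=Ro.from_euler('xyz',d['attitude'],degrees=True).as_matrix(); return d
def proj(d,p):
    cam(d); q=(np.array(p)-d['origin'])@d['R']@d['intrinsics'].T; return q[...,:2]/q[...,2:]
def ray(d,uv,z):
    cam(d); v=d['R']@np.linalg.inv(d['intrinsics'])@[uv[0],uv[1],1]
    return d['origin']+v*(z-d['origin'][2])/v[2]
def blobs(m,mn=15):
    n,_,st,ce=cv2.connectedComponentsWithStats(m.astype(np.uint8)); return [(int(st[i,4]),st[i,:4].tolist(),ce[i].round(1).tolist()) for i in range(1,n) if st[i,4]>=mn]
E
python3 - <<'E'
from h import *
T=[]
for c in('top','side'):
    d=snap(c); h=cv2.cvtColor(d['img'],cv2.COLOR_RGB2HSV); H,S,V=[h[:,:,i].astype(int) for i in range(3)]
    print(c,'dish yaw check', ray(d,(215,226),.04))
    for b in blobs((abs(H-112)<10)&(S>150)&(V>60)): print('blue',b,ray(d,b[2],.060).round(4))
    for b in blobs(((H<6)|(H>174))&(S>180)&(V>80)): print('red',b,ray(d,b[2],.02).round(4),ray(d,b[2],.15).round(4))
    print('sta',optics.look_for(c,'station'))
    x0,y0,w,hh=(180,130,200,120) if c=='top' else (170,140,180,220)
    cr=cv2.resize(d['img'][y0:y0+hh,x0:x0+w],None,fx=4 if c=='top' else 2.7,fy=4 if c=='top' else 2.7,interpolation=cv2.INTER_CUBIC)
    cv2.imwrite('pics/c_%s.png'%c,cr[:,:,::-1])
E
```

```text
top dish yaw check [0.56824147 0.23485216 0.04      ]
blue (371, [551, 139, 9, 53], [555.8, 163.5]) [ 0.7706 -0.8977  0.06  ]
blue (223, [425, 216, 18, 18], [433.6, 224.6]) [ 0.5683 -0.4794  0.06  ]
blue (22, [188, 220, 4, 9], [189.5, 224.3]) [0.5725 0.3139 0.06  ]
blue (17, [236, 221, 2, 9], [236.5, 225.2]) [0.569  0.1619 0.06  ]
red (134, [358, 211, 10, 18], [363.0, 219.9]) [ 0.5883 -0.2569  0.02  ] [ 0.5764 -0.2325  0.15  ]
sta [{'location': [0.683, 0.0065, 0.0262], 'p': 0.98}, {'location': [0.6041, -0.221, 0.0117], 'p': 0.74}]
side dish yaw check [ 0.82310541 -0.00305206  0.04      ]
blue (577, [408, 0, 51, 14], [433.7, 5.5]) [ 0.1602 -1.6805  0.06  ]
blue (102, [263, 81, 16, 17], [270.0, 88.2]) [ 0.8255 -0.7163  0.06  ]
blue (147, [319, 125, 15, 12], [325.9, 130.4]) [ 0.568  -0.4953  0.06  ]
blue (106, [282, 284, 13, 10], [288.0, 288.5]) [0.5706 0.1668 0.06  ]
blue (127, [267, 340, 14, 12], [273.2, 345.0]) [0.574  0.3194 0.06  ]
red (182, [303, 149, 21, 20], [312.8, 158.3]) [ 0.5943 -0.3825  0.02  ] [ 0.5787 -0.2346  0.15  ]
sta [{'location': [0.6922, 0.0224, 0.0207], 'p': 0.62}]
```

View pics/c_top.png

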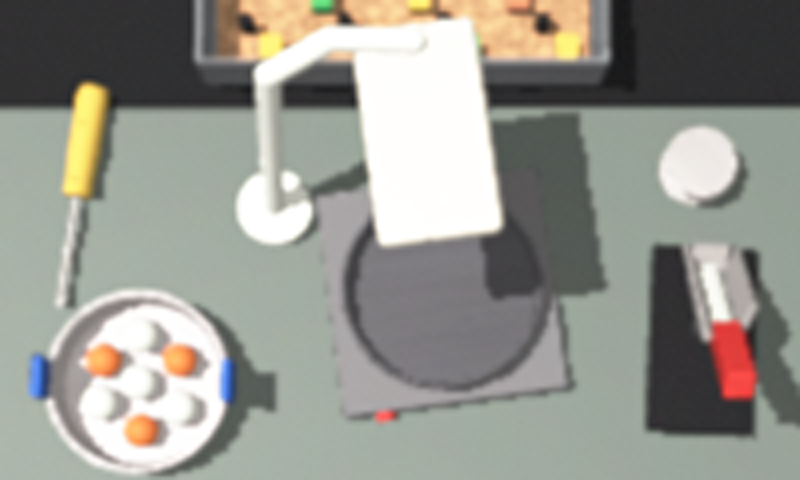

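View pics/c_side.png

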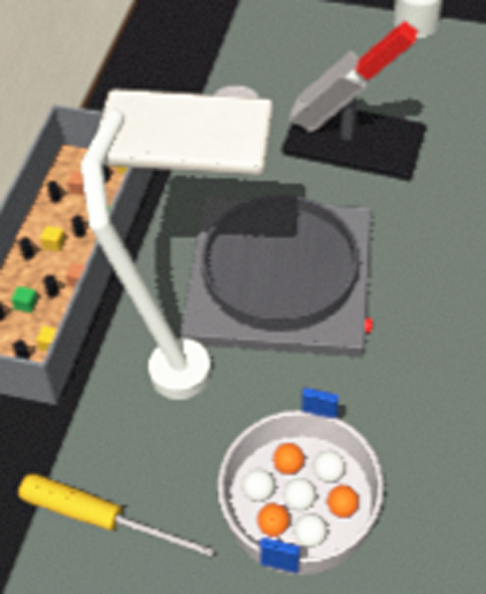

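Run:
```python
from h import *
from scipy.optimize import least_squares
D={c:snap(c) for c in('top','side')}
def cv(c,u): return (np.array(u)+.5)/(4 if c=='top' else 2.7)-.5+([180,130] if c=='top' else [170,140])
def fit(obs,x0,nm):
    def f(p):
        a=p[2];R=np.array([[np.cos(a),-np.sin(a)],[np.sin(a),np.cos(a)]]);r=[]
        for c,X,u in obs:
            X=np.array(X)/1000; W=np.r_[R@X[:2]+p[:2],X[2]]; r+=list(proj(D[c],W)-cv(c,u))
        return r
    s=least_squares(f,x0,loss='soft_l1');print(nm,s.x[:2].round(4),np.degrees(s.x[2]).round(2));print(np.array(f(s.x)).reshape(-1,2).round(1).tolist())
fit([('top',(-95,95,20),(345,413)),('top',(-95,-95,20),(570,386)),('top',(95,95,20),(318,198)),
 ('side',(-95,-95,20),(372,209)),('side',(-95,95,20),(364,345)),('side',(95,95,20),(183,333)),
 ('top',(10,45,227),(378,245)),('top',(10,-45,227),(503,228)),('side',(10,45,227),(263,165)),('side',(10,-45,227),(271,98))],[.68,.0,.08],'station')
fit([('top',(-80,45,14),(647,430)),('top',(-80,-45,14),(755,434)),('top',(80,45,14),(652,245)),
 ('side',(-80,-45,14),(426,124)),('side',(-80,45,14),(412,178)),('side',(80,45,14),(283,152))],[.6,-.22,0],'stand')
fit([('top',(0,79,60),np.array([189.5-180,224.3-130])*4+1.5),('top',(0,-70,60),np.array([236.5-180,225.2-130])*4+1.5),('side',(0,-71,58),np.array([288-170,288.5-140])*2.7),('side',(0,80,58),np.array([273.2-170,345-140])*2.7),
('top',(0,75,40),(50,378)),('top',(0,-75,40),(227,382)),('top',(75,0,40),(138,291)),('top',(-75,0,40),(138,471))],[.57,.24,0],'dish')
# rod grip triangulate of red blob centroid
def R(c,u):
    d=cam(D[c]); return d['origin'],d['R']@np.linalg.inv(d['intrinsics'])@[u[0],u[1],1]
(a,u),(b,v)=R('top',(363,219.9)),R('side',(312.8,158.3))
A=np.c_[u,-v];t=np.linalg.lstsq(A,b-a,rcond=None)[0];print('red',(a+u*t[0]).round(4),(b+v*t[1]).round(4))
```

```text
station [ 0.6497 -0.0119] 7.72
[[-0.2, 1.0], [-0.2, -0.1], [-0.9, -0.8], [-0.3, -1.5], [0.2, 0.2], [-1.2, -0.2], [0.4, 0.1], [0.2, 0.1], [0.1, 0.3], [0.6, -0.2]]
stand [ 0.6077 -0.2301] -2.19
[[-0.5, 0.5], [-0.7, 0.4], [-0.9, -0.4], [0.2, -1.1], [0.4, -1.6], [-0.8, -1.4]]
dish [0.5725 0.2365] -0.94
[[-0.5, -0.4], [-1.4, -0.7], [0.1, 0.2], [0.7, -0.5], [-0.5, 0.3], [1.0, -0.1], [1.2, -0.3], [-0.4, 0.2]]
red [ 0.5762 -0.2321  0.152 ] [ 0.5785 -0.232   0.1522]
```

```bash
cat > clr.py <<'E'
import numpy as np
def ev(phi,psi,r,c,g=160,z0=5,n=72):
    phi,psi=np.radians([phi,psi])
    e=np.array([-np.cos(phi),-np.sin(phi)]);t=np.array([-e[1],e[0]])
    u=np.array([-np.cos(psi),np.sin(psi)]);w=np.array([-u[1],u[0]])
    th=np.linspace(0,2*np.pi,n); tips=np.c_[c[0]+r*np.cos(th),c[1]+r*np.sin(th)]
    s=np.linspace(8,195,200); me=mw=ml=1e9
    for tp in tips:
        P=tp+np.outer(s*.574,u); h=4+z0+s*.819; rad=np.where(s<110,8,13)
        rr=np.hypot(*P.T); R=66+5*(h/40) # inner wall
        k=h<44; mw=min(mw,(R-rr-rad/ np.where(True,.9,1))[k].min())
        for sg in(1,-1):
            q=P-sg*75.5*e; dx=np.maximum(abs(q@e)-4.5,0);dy=np.maximum(abs(q@t)-17,0);dz=np.maximum(h-72,0)
            me=min(me,(np.sqrt(dx**2+dy**2+dz**2)-rad).min())
        G=tp+u*g*.574
        for L in [(x,y) for x in np.linspace(10,170,33) for y in np.linspace(-45,45,19)]:
            q=np.array(L)-G; a,b=abs(q@u)-39,abs(q@w)-96.5; ml=min(ml,max(a,b))
    return round(mw,1),round(me,1),round(ml,1)
if __name__=='__main__':
    for phi in(35,45,50,55):
        for psi in(0,10,20):
            for r,c in((30,(0,0)),(35,(0,0)),(35,(5,5)),(40,(8,3))): print(phi,psi,r,c,ev(phi,psi,r,c))
E
python3 clr.py
```

```text
35 0 30 (0, 0) (np.float64(8.5), np.float64(-2.6), np.float64(32.8))
35 0 35 (0, 0) (np.float64(3.5), np.float64(-7.1), np.float64(27.8))
35 0 35 (5, 5) (np.float64(7.9), np.float64(-0.8), np.float64(22.8))
35 0 40 (8, 3) (np.float64(6.2), np.float64(-4.8), np.float64(14.8))
35 10 30 (0, 0) (np.float64(8.5), np.float64(3.8), np.float64(24.9))
35 10 35 (0, 0) (np.float64(3.5), np.float64(-0.9), np.float64(19.9))
35 10 35 (5, 5) (np.float64(6.7), np.float64(5.7), np.float64(15.8))
35 10 40 (8, 3) (np.float64(5.3), np.float64(1.1), np.float64(7.5))
35 20 30 (0, 0) (np.float64(8.5), np.float64(11.4), np.float64(16.8))
35 20 35 (0, 0) (np.float64(3.5), np.float64(6.4), np.float64(11.8))
35 20 35 (5, 5) (np.float64(5.5), np.float64(13.2), np.float64(8.9))
35 20 40 (8, 3) (np.float64(4.1), np.float64(8.3), np.float64(0.4))
45 0 30 (0, 0) (np.float64(8.5), np.float64(3.8), np.float64(32.8))
45 0 35 (0, 0) (np.float64(3.5), np.float64(-0.9), np.float64(27.8))
45 0 35 (5, 5) (np.float64(7.9), np.float64(5.3), np.float64(22.8))
45 0 40 (8, 3) (np.float64(6.2), np.float64(0.3), np.float64(14.8))
[... 1515 characters left out ...]
27.8))
55 0 35 (5, 5) (np.float64(7.9), np.float64(12.4), np.float64(22.8))
55 0 40 (8, 3) (np.float64(6.2), np.float64(6.3), np.float64(14.8))
55 10 30 (0, 0) (np.float64(8.5), np.float64(19.2), np.float64(24.9))
55 10 35 (0, 0) (np.float64(3.5), np.float64(14.2), np.float64(19.9))
55 10 35 (5, 5) (np.float64(6.7), np.float64(20.2), np.float64(15.8))
55 10 40 (8, 3) (np.float64(5.3), np.float64(14.0), np.float64(7.5))
55 20 30 (0, 0) (np.float64(8.5), np.float64(26.2), np.float64(16.8))
55 20 35 (0, 0) (np.float64(3.5), np.float64(21.2), np.float64(11.8))
55 20 35 (5, 5) (np.float64(5.5), np.float64(22.2), np.float64(8.9))
55 20 40 (8, 3) (np.float64(4.1), np.float64(17.1), np.float64(0.4))
```

send_rows --moves '[{"slide": [-0.1,0.1,0],"turn": -0.07,"gripper": 1},{"slide": [-0.26,0.29,0],"turn": -0.15,"gripper": 1},{"slide": [-0.42,0.48,0],"turn": -0.22,"gripper": 1},{"slide": [-0.6,0.68,0],"turn": -0.3,"gripper": 1},{"slide": [-0.78,0.88,0],"turn": -0.38,"gripper": 1}]'

```text
time_s: 2.22
tcp_pos: [0.266, -0.4863, 0.2264]
eef_rot: [180.0, -0.0, -129.1]
contact_force: [1.4, -1.0, 0.8]
gripper_width: 0.0879
gripper_force: 0.0
```

```bash
cat >> h.py <<'E'
def go(x,y,z,yaw,cur=None):
    s=get_state(); p=s['tcp_pos']; w=s['eef_rot'][2]
    if cur: p,w=cur[:3],cur[3]
    a=np.radians(w); d=np.array([x,y,z])-p
    t=((w-yaw+180)%360-180)/90
    print('t',round(s['time_s'],2),np.round(s['tcp_pos'],4),np.round(s['eef_rot'],2),'w',round(s['gripper_width'],4),'F',np.round(s['contact_force'],1),
     '-> slide',np.round([(d[0]*np.cos(a)+d[1]*np.sin(a))/.15,(d[0]*np.sin(a)-d[1]*np.cos(a))/.15,-d[2]/.15],3),'turn',round(t,3))
E
python3 -c "
from h import *
go(.571,.161,.2,-91);go(.571,.161,.2,-91,(.191+.18*.425,-.647+.18*.905,.2266,-163.57+34.2))"
```

```text
t 2.22 [ 0.266  -0.4863  0.2264] [ 180.     -0.   -129.15] w 0.0879 F [ 1.4 -1.   0.8] -> slide [-4.63   1.147  0.176] turn -0.424
t 2.22 [ 0.266  -0.4863  0.2264] [ 180.     -0.   -129.15] w 0.0879 F [ 1.4 -1.   0.8] -> slide [-4.608  1.164  0.177] turn -0.426
```

send_rows --moves '[{"slide": [-0.2,0.05,0],"turn": -0.07,"gripper": 1},{"slide": [-0.4,0.1,0],"turn": -0.15,"gripper": 1},{"slide": [-0.6,0.15,0],"turn": -0.22,"gripper": 1},{"slide": [-0.8,0.2,0],"turn": -0.3,"gripper": 1},{"slide": [-1.0,0.25,0],"turn": -0.38,"gripper": 1}]'

```text
time_s: 2.63
tcp_pos: [0.3325, -0.3467, 0.2269]
eef_rot: [-180.0, -0.0, -95.0]
contact_force: [0.1, -0.4, -0.6]
gripper_width: 0.0875
gripper_force: 0.0
```

send_rows --moves '[{"slide": [-0.2,-0.07,0],"turn": 0,"gripper": 1},{"slide": [-0.4,-0.14,0],"turn": 0,"gripper": 1},{"slide": [-0.6,-0.22,0],"turn": 0,"gripper": 1},{"slide": [-0.8,-0.3,0],"turn": 0,"gripper": 1},{"slide": [-1.0,-0.37,0],"turn": 0,"gripper": 1}]'

```text
time_s: 3.05
tcp_pos: [0.4019, -0.2024, 0.227]
eef_rot: [-179.9, -0.0, -95.3]
contact_force: [0.9, 0.7, -0.4]
gripper_width: 0.0875
gripper_force: 0.0
```

send_rows --moves '[{"slide": [-0.2,-0.07,0],"turn": 0,"gripper": 1},{"slide": [-0.4,-0.14,0],"turn": 0,"gripper": 1},{"slide": [-0.6,-0.22,0],"turn": 0,"gripper": 1},{"slide": [-0.8,-0.3,0],"turn": 0,"gripper": 1},{"slide": [-1.0,-0.37,0],"turn": 0,"gripper": 1}]'

```text
time_s: 3.47
tcp_pos: [0.4711, -0.058, 0.227]
eef_rot: [-179.9, 0.0, -95.3]
contact_force: [0.0, -0.8, -0.9]
gripper_width: 0.0874
gripper_force: 0.0
```

send_rows --moves '[{"slide": [-0.2,-0.07,0],"turn": 0,"gripper": 1},{"slide": [-0.4,-0.14,0],"turn": 0,"gripper": 1},{"slide": [-0.6,-0.22,0],"turn": 0,"gripper": 1},{"slide": [-0.8,-0.3,0],"turn": 0,"gripper": 1},{"slide": [-1.0,-0.37,0],"turn": 0,"gripper": 1}]'

```text
time_s: 3.88
tcp_pos: [0.5403, 0.0862, 0.2268]
eef_rot: [-180.0, 0.0, -95.3]
contact_force: [0.6, -0.0, 0.3]
gripper_width: 0.0879
gripper_force: 0.0
```

```bash
python3 -c "
from h import *
go(.571,.161,.12,-91)"
```

```text
t 3.88 [0.5403 0.0862 0.2268] [-1.7997e+02  2.0000e-02 -9.5300e+01] w 0.0879 F [ 0.6 -0.   0.3] -> slide [-0.515 -0.158  0.712] turn -0.048
```

send_rows --moves '[{"slide": [-0.1,-0.03,0.15],"turn": -0.01,"gripper": 1},{"slide": [-0.2,-0.06,0.3],"turn": -0.02,"gripper": 1},{"slide": [-0.35,-0.1,0.45],"turn": -0.03,"gripper": 1},{"slide": [-0.45,-0.13,0.6],"turn": -0.04,"gripper": 1},{"slide": [-0.52,-0.16,0.71],"turn": -0.05,"gripper": 1}]'

```text
time_s: 4.3
tcp_pos: [0.5705, 0.1612, 0.1181]
eef_rot: [179.9, -0.0, -90.7]
contact_force: [0.2, 0.3, 0.9]
gripper_width: 0.0879
gripper_force: 0.0
```

```bash
python3 -c "
from h import *
go(.571,.162,.047,-91)
for c in('side','top'):
    d=snap(c); print(c,proj(d,[.571,.161,.072]).round(1))
    x,y=(200,230) if c=='side' else (150,150)
    cv2.imwrite('pics/g_%s.png'%c,cv2.resize(d['img'][y:y+140,x:x+180],None,fx=2.2,fy=2.2)[:,:,::-1])
a=cv2.imread('pics/g_side.png');b=cv2.imread('pics/g_top.png');cv2.imwrite('pics/g.png',np.hstack([a,b]))"
```

```text
t 4.3 [0.5705 0.1612 0.1181] [ 1.7993e+02 -3.0000e-02 -9.0740e+01] w 0.0879 F [0.2 0.3 0.9] -> slide [-0.005 -0.003  0.474] turn 0.003
side [288.4 284.1]
top [236.3 224.3]
```

View pics/g.png

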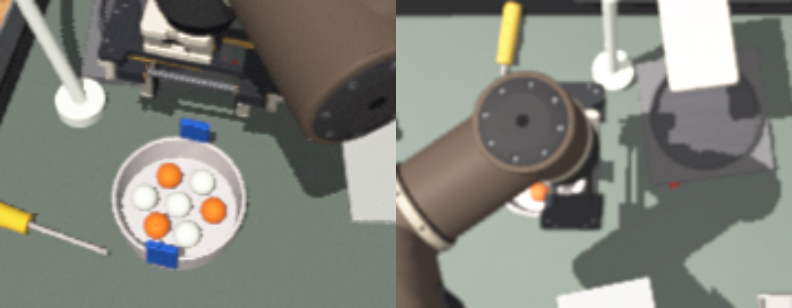

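```bash
python3 -c "
from h import *
D={c:snap(c) for c in('top','side')}
def R(c,u):
    d=cam(D[c]); return d['origin'],d['R']@np.linalg.inv(d['intrinsics'])@[u[0],u[1],1]
(a,u),(b,v)=R('top',(207,204.5)),R('side',(371,278))
t=np.linalg.lstsq(np.c_[u,-v],b-a,rcond=None)[0];print((a+u*t[0]).round(3),(b+v*t[1]).round(3)); print(np.round(get_state()['joints'],1))"
```

```text
[0.601 0.205 0.338] [0.4   0.265 0.323]
[ 34.5  18.  -18.    0.  -54.  -35.4]
```

send_rows --moves '[{"slide": [0,0,0.1],"turn": 0,"gripper": 1},{"slide": [0,0,0.2],"turn": 0,"gripper": 1},{"slide": [0,0,0.3],"turn": 0,"gripper": 1},{"slide": [0,0,0.4],"turn": 0,"gripper": 1},{"slide": [-0.01,0,0.47],"turn": 0,"gripper": 1}]'

```text
time_s: 4.92
tcp_pos: [0.571, 0.1609, 0.0501]
eef_rot: [-179.9, 0.0, -90.9]
contact_force: [0.2, -0.2, 0.5]
gripper_width: 0.0878
gripper_force: 0.0
```

send_rows --moves '[{"slide": [0,0,0],"turn": 0,"gripper": 0},{"slide": [0,0,0],"turn": 0,"gripper": 0},{"slide": [0,0,0],"turn": 0,"gripper": 0},{"slide": [0,0,0],"turn": 0,"gripper": 0},{"slide": [0,0,0],"turn": 0,"gripper": 0}]' --newtons 55

```text
time_s: 5.33
tcp_pos: [0.5713, 0.1618, 0.0506]
eef_rot: [-179.9, 0.0, -90.8]
contact_force: [-0.4, -0.0, 0.1]
gripper_width: 0.0598
gripper_force: 0.0
```

send_rows --moves '[{"slide": [0,0,0.03],"turn": 0,"gripper": 0},{"slide": [0,0,0.03],"turn": 0,"gripper": 0},{"slide": [0,0,0.03],"turn": 0,"gripper": 0},{"slide": [0,0,0.03],"turn": 0,"gripper": 0},{"slide": [0,0,0.03],"turn": 0,"gripper": 0}]'

```text
time_s: 5.75
tcp_pos: [0.5707, 0.1615, 0.045]
eef_rot: [180.0, -0.0, -90.8]
contact_force: [0.3, 0.4, -1.2]
gripper_width: 0.0337
gripper_force: 55.0
```

send_rows --moves '[{"slide": [0,0,0],"turn": 0,"gripper": 0},{"slide": [0,0,0],"turn": 0,"gripper": 0},{"slide": [0,0,0],"turn": 0,"gripper": 0},{"slide": [0,0,0],"turn": 0,"gripper": 0},{"slide": [0,0,0],"turn": 0,"gripper": 0}]' --newtons 60

```text
time_s: 6.17
tcp_pos: [0.5707, 0.1614, 0.045]
eef_rot: [180.0, -0.0, -90.8]
contact_force: [-0.7, -0.8, -1.5]
gripper_width: 0.0335
gripper_force: 60.0
```

send_rows --moves '[{"slide": [0,0,-0.02],"turn": 0,"gripper": 0},{"slide": [0,0,-0.05],"turn": 0,"gripper": 0},{"slide": [0,0,-0.08],"turn": 0,"gripper": 0},{"slide": [0,0,-0.11],"turn": 0,"gripper": 0},{"slide": [0,0,-0.14],"turn": 0,"gripper": 0}]'

```text
time_s: 6.58
tcp_pos: [0.5709, 0.1616, 0.0667]
eef_rot: [-180.0, 0.0, -90.8]
contact_force: [0.1, 0.1, -2.8]
gripper_width: 0.0331
gripper_force: 60.0
```

```bash
python3 -c "
from h import *
d=snap('side'); print(get_state()['moment'])
cv2.imwrite('pics/l.png',cv2.resize(d['img'][230:370,200:380],None,fx=4,fy=4)[:,:,::-1])"
```

```text
[-0.17585248  0.05493762 -0.02425416]
```

View pics/l.png

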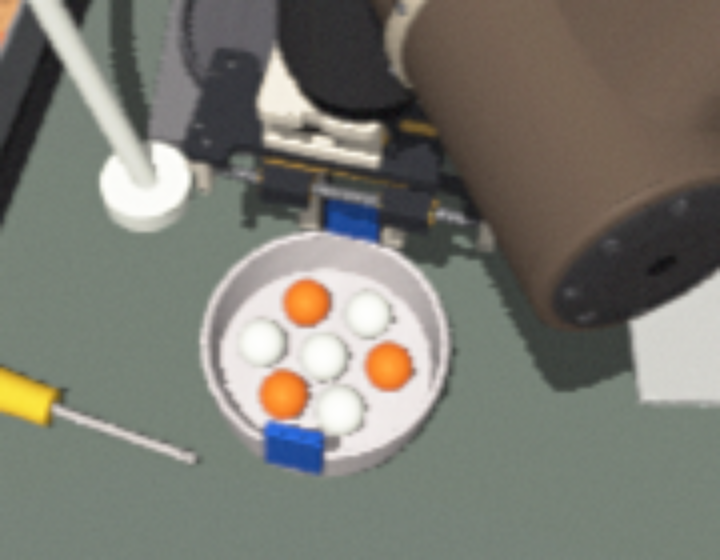

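send_rows --moves '[{"slide": [0,0.02,-0.05],"turn": 0,"gripper": 0},{"slide": [0,0.08,-0.12],"turn": 0,"gripper": 0},{"slide": [0,0.16,-0.19],"turn": 0,"gripper": 0},{"slide": [0.02,0.24,-0.26],"turn": 0,"gripper": 0},{"slide": [0.05,0.3,-0.3],"turn": 0,"gripper": 0}]'

```text
time_s: 7.05
tcp_pos: [0.5248, 0.1549, 0.1128]
eef_rot: [-179.9, 0.0, -90.8]
contact_force: [-0.6, 0.9, -2.8]
gripper_width: 0.0332
gripper_force: 60.0
```

send_rows --moves '[{"slide": [0.07,0.04,0],"turn": 0,"gripper": 0},{"slide": [0.17,0.05,0],"turn": 0,"gripper": 0},{"slide": [0.31,0.05,0],"turn": 0,"gripper": 0},{"slide": [0.46,0.05,0],"turn": 0,"gripper": 0},{"slide": [0.62,0.05,0],"turn": 0,"gripper": 0}]'

```text
time_s: 7.47
tcp_pos: [0.5163, 0.0599, 0.1106]
eef_rot: [180.0, -0.0, -90.8]
contact_force: [0.8, 0.1, -2.6]
gripper_width: 0.0333
gripper_force: 60.0
```

send_rows --moves '[{"slide": [0.16,0,0],"turn": 0.02,"gripper": 0},{"slide": [0.32,0,0],"turn": 0.05,"gripper": 0},{"slide": [0.47,0,0],"turn": 0.09,"gripper": 0},{"slide": [0.6,0,0],"turn": 0.13,"gripper": 0},{"slide": [0.7,0,0],"turn": 0.17,"gripper": 0}]'

```text
time_s: 7.88
tcp_pos: [0.5143, -0.046, 0.1104]
eef_rot: [179.9, -0.0, -106.4]
contact_force: [-0.3, -0.4, -3.6]
gripper_width: 0.0333
gripper_force: 60.0
```

```bash
python3 -c "
from h import *
go(.56,-.0721,.11,-127.3);go(.6042,-.0721,.11,-127.3)"
```

```text
t 7.88 [ 0.5143 -0.046   0.1104] [ 1.7993e+02 -5.0000e-02 -1.0638e+02] w 0.0333 F [-0.3 -0.4 -3.6] -> slide [ 0.081 -0.342  0.003] turn 0.232
t 7.88 [ 0.5143 -0.046   0.1104] [ 1.7993e+02 -5.0000e-02 -1.0638e+02] w 0.0333 F [-0.3 -0.4 -3.6] -> slide [-0.002 -0.624  0.003] turn 0.232
```

send_rows --moves '[{"slide": [0.05,-0.02,0],"turn": 0.05,"gripper": 0},{"slide": [0.08,-0.08,0],"turn": 0.1,"gripper": 0},{"slide": [0.08,-0.17,0],"turn": 0.15,"gripper": 0},{"slide": [0.08,-0.26,0],"turn": 0.2,"gripper": 0},{"slide": [0.08,-0.32,0],"turn": 0.23,"gripper": 0}]'

```text
time_s: 8.3
tcp_pos: [0.5584, -0.0699, 0.1104]
eef_rot: [180.0, -0.0, -127.1]
contact_force: [-0.1, -0.1, -3.2]
gripper_width: 0.0336
gripper_force: 60.0
```

```bash
python3 -c "
from h import *
go(.6042,-.0721,.11,-127.3)
for c in('side','top'):
    d=snap(c)
    x,y=(170,150) if c=='side' else (210,130)
    cv2.imwrite('pics/p_%s.png'%c,cv2.resize(d['img'][y:y+170,x:x+140],None,fx=2.8,fy=2.8)[:,:,::-1])
a=cv2.imread('pics/p_side.png');b=cv2.imread('pics/p_top.png');cv2.imwrite('pics/p.png',np.hstack([a,b]))"
```

```text
t 8.3 [ 0.5584 -0.0699  0.1104] [ 1.7998e+02 -4.0000e-02 -1.2713e+02] w 0.0336 F [-0.1 -0.1 -3.2] -> slide [-0.173 -0.252  0.003] turn 0.002
```

View pics/p.png

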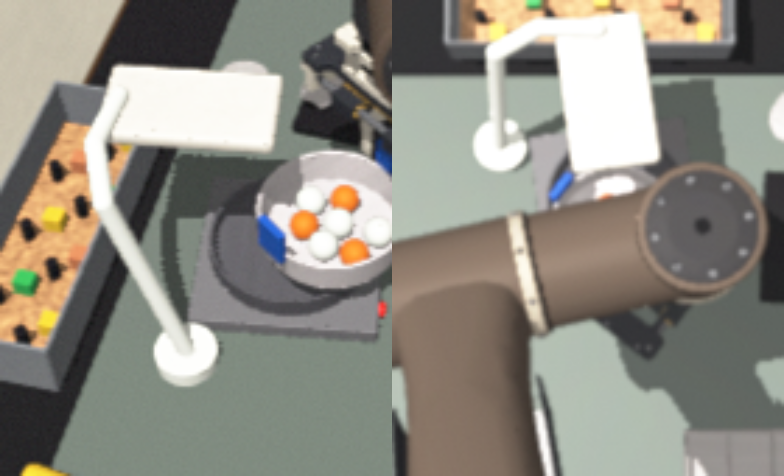

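```bash
python3 -c "
from h import *
d=snap('side')
th=np.linspace(0,6.28,200)
def ext(c,r,z):
    q=(proj(d,np.c_[c[0]+r*np.cos(th),c[1]+r*np.sin(th),0*th+z])-[170,150])*2.8; return q.min(0).round(0),q.max(0).round(0)
z=.1104-.045
print(ext((.6039,-.0097),.075,z+.04)); print('pot',ext((.65,-.012),.084,.044))
for s in(1,-1): print((proj(d,np.array([.6039,-.0097,z+.072])+s*.0755*np.array([np.cos(np.radians(52.9)),np.sin(np.radians(52.9)),0]))-[170,150])*2.8)
"
```

```text
(array([258., 147.]), array([411., 265.]))
pot (array([207., 171.]), array([371., 300.]))
[274.14887486 221.78544109]
[392.35450108 144.48346498]
```

send_rows --moves '[{"slide": [-0.02,-0.04,0],"turn": 0,"gripper": 0},{"slide": [-0.07,-0.1,0],"turn": 0,"gripper": 0},{"slide": [-0.12,-0.17,0],"turn": 0,"gripper": 0},{"slide": [-0.15,-0.22,0],"turn": 0,"gripper": 0},{"slide": [-0.17,-0.25,0],"turn": 0,"gripper": 0}]'

```text
time_s: 8.87
tcp_pos: [0.6041, -0.0703, 0.1109]
eef_rot: [180.0, -0.0, -126.8]
contact_force: [0.2, -0.4, -3.2]
gripper_width: 0.033
gripper_force: 60.0
```

send_rows --moves '[{"slide": [0,0,0.02],"turn": 0,"gripper": 0},{"slide": [0,0,0.05],"turn": 0,"gripper": 0},{"slide": [0,0,0.08],"turn": 0,"gripper": 0},{"slide": [0,0,0.11],"turn": 0,"gripper": 0},{"slide": [0,0,0.14],"turn": 0,"gripper": 0}]'

```text
time_s: 9.28
tcp_pos: [0.6028, -0.0701, 0.0895]
eef_rot: [180.0, -0.0, -126.8]
contact_force: [-0.1, -0.3, -2.9]
gripper_width: 0.0331
gripper_force: 60.0
```

```bash
python3 -c "
from h import *
go(.6042,-.0721,.069,-127.3)
d=snap('side')
cv2.imwrite('pics/q.png',cv2.resize(d['img'][150:320,170:310],None,fx=3.5,fy=3.5)[:,:,::-1])"
```

```text
t 9.28 [ 0.6028 -0.0701  0.0895] [ 1.7997e+02 -2.0000e-02 -1.2681e+02] w 0.0331 F [-0.1 -0.3 -2.9] -> slide [ 0.005 -0.015  0.136] turn 0.005
```

View pics/q.png

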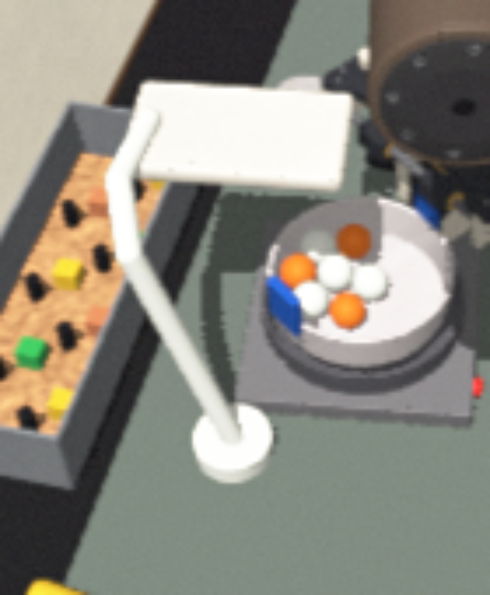

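send_rows --moves '[{"slide": [0.01,-0.01,0.03],"turn": 0,"gripper": 0},{"slide": [0.01,-0.01,0.06],"turn": 0,"gripper": 0},{"slide": [0.01,-0.01,0.08],"turn": 0,"gripper": 0},{"slide": [0.01,-0.01,0.1],"turn": 0,"gripper": 0},{"slide": [0.01,-0.01,0.11],"turn": 0,"gripper": 0}]'

```text
time_s: 9.75
tcp_pos: [0.6035, -0.0723, 0.073]
eef_rot: [180.0, -0.0, -126.8]
contact_force: [0.5, 0.4, -4.4]
gripper_width: 0.0336
gripper_force: 60.0
```

send_rows --moves '[{"slide": [0,0,0.01],"turn": 0,"gripper": 0},{"slide": [0,0,0.015],"turn": 0,"gripper": 0},{"slide": [0,0,0.02],"turn": 0,"gripper": 0},{"slide": [0,0,0.02],"turn": 0,"gripper": 0},{"slide": [0,0,0.02],"turn": 0,"gripper": 0}]'

```text
time_s: 10.17
tcp_pos: [0.6038, -0.0722, 0.0706]
eef_rot: [-180.0, 0.0, -126.8]
contact_force: [-0.4, 0.0, -1.9]
gripper_width: 0.0334
gripper_force: 60.0
```

```bash
python3 -c "
from h import *
go(.6042,-.0721,.069,-127.3);print(get_state()['moment'])"
```

```text
t 10.17 [ 0.6038 -0.0722  0.0706] [-179.99    0.   -126.82] w 0.0334 F [-0.4  0.  -1.9] -> slide [-0.002 -0.002  0.011] turn 0.005
[-0.0641594   0.24106815  0.01717857]
```

send_rows --moves '[{"slide": [0,0,0.005],"turn": 0,"gripper": 0},{"slide": [0,0,0.01],"turn": 0,"gripper": 0},{"slide": [0,0,0.015],"turn": 0,"gripper": 0},{"slide": [0,0,0.015],"turn": 0,"gripper": 0},{"slide": [0,0,0.015],"turn": 0,"gripper": 0}]'

```text
time_s: 10.58
tcp_pos: [0.6039, -0.0723, 0.0689]
eef_rot: [-180.0, 0.0, -126.8]
contact_force: [-3.5, 0.6, 5.7]
gripper_width: 0.0333
gripper_force: 60.0
```

send_rows --moves '[{"slide": [0,0,0],"turn": 0,"gripper": 0.6},{"slide": [0,0,0],"turn": 0,"gripper": 0.6},{"slide": [0,0,0],"turn": 0,"gripper": 0.6},{"slide": [0,0,0],"turn": 0,"gripper": 0.6},{"slide": [0,0,0],"turn": 0,"gripper": 0.6}]'

```text
time_s: 11.0
tcp_pos: [0.6039, -0.0722, 0.0682]
eef_rot: [-180.0, 0.0, -126.8]
contact_force: [-0.3, 0.4, 1.0]
gripper_width: 0.0522
gripper_force: 0.0
```

```bash
python3 -c "
from h import *
go(.6042,-.0721,.069,-127.3);go(.54,-.2,.25,-127.3);print(get_state()['moment'])"
```

```text
t 11.0 [ 0.6039 -0.0722  0.0682] [-1.7999e+02  1.0000e-02 -1.2682e+02] w 0.0522 F [-0.3  0.4  1. ] -> slide [-0.002 -0.001 -0.005] turn 0.005
t 11.0 [ 0.6039 -0.0722  0.0682] [-1.7999e+02  1.0000e-02 -1.2682e+02] w 0.0522 F [-0.3  0.4  1. ] -> slide [ 0.938 -0.17  -1.212] turn 0.005
[ 0.06559955  0.0641874  -0.02191989]
```

send_rows --moves '[{"slide": [0.02,0,-0.06],"turn": 0,"gripper": 1},{"slide": [0.06,0,-0.18],"turn": 0,"gripper": 1},{"slide": [0.15,0,-0.33],"turn": 0,"gripper": 1},{"slide": [0.3,-0.04,-0.5],"turn": 0,"gripper": 1},{"slide": [0.45,-0.1,-0.65],"turn": 0,"gripper": 1}]'

```text
time_s: 11.42
tcp_pos: [0.5748, -0.1354, 0.1679]
eef_rot: [-180.0, 0.0, -126.7]
contact_force: [1.0, 0.3, 0.5]
gripper_width: 0.0801
gripper_force: 0.0
```

send_rows --moves '[{"slide": [0.1,-0.07,-0.12],"turn": 0.07,"gripper": 1},{"slide": [0.2,-0.15,-0.25],"turn": 0.14,"gripper": 1},{"slide": [0.3,-0.22,-0.37],"turn": 0.22,"gripper": 1},{"slide": [0.4,-0.3,-0.5],"turn": 0.3,"gripper": 1},{"slide": [0.5,-0.37,-0.6],"turn": 0.38,"gripper": 1}]'

```text
time_s: 11.83
tcp_pos: [0.5748, -0.2298, 0.2585]
eef_rot: [-179.9, 0.1, -161.3]
contact_force: [0.7, -0.3, 0.2]
gripper_width: 0.0878
gripper_force: 0.0
```

```bash
python3 -c "
from h import *
go(.574,-.23,.25,177.8)
d=snap('side')
cv2.imwrite('pics/r.png',cv2.resize(d['img'][90:270,200:360],None,fx=3.3,fy=3.3)[:,:,::-1])
for n in('stirrer','dish','stirrer_grip'): print(n,lf('side',n))"
```

```text
t 11.83 [ 0.5748 -0.2298  0.2585] [-1.7993e+02  1.0000e-01 -1.6125e+02] w 0.0878 F [ 0.7 -0.3  0.2] -> slide [0.005 0.001 0.057] turn 0.233
stirrer [(0.64, [0.6844, 0.0247, 0.0519]), (0.61, [0.5831, -0.2198, 0.1626])]
dish [(0.87, [0.632, -0.0311, 0.0425])]
stirrer_grip [(0.74, [0.5784, -0.219, 0.1657])]
```

View pics/r.png

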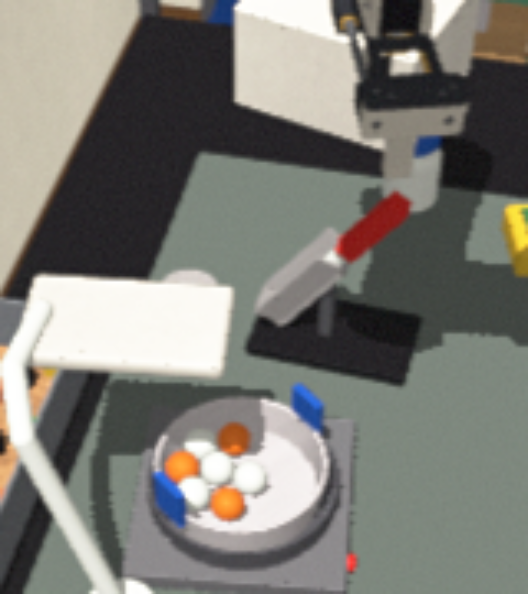

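send_rows --moves '[{"slide": [0,0,0.05],"turn": 0.05,"gripper": 1},{"slide": [0,0,0.1],"turn": 0.1,"gripper": 1},{"slide": [0,0,0.18],"turn": 0.16,"gripper": 1},{"slide": [0,0,0.25],"turn": 0.21,"gripper": 1},{"slide": [0,0,0.3],"turn": 0.233,"gripper": 1}]'

```text
time_s: 12.45
tcp_pos: [0.5738, -0.2273, 0.2088]
eef_rot: [180.0, -0.1, 178.0]
contact_force: [0.3, -0.5, -0.1]
gripper_width: 0.0876
gripper_force: 0.0
```

```bash
python3 -c "
from h import *
go(.574,-.23,.142,177.8)
d=snap('side');h=cv2.cvtColor(d['img'],cv2.COLOR_RGB2HSV); H,S,V=[h[:,:,i].astype(int) for i in range(3)]
m=(abs(H-112)<10)&(S>150)&(V>60); m[:190]=0
for b in blobs(m): print(b, ray(d,b[2],.084).round(4))
"
```

```text
t 12.45 [ 0.5738 -0.2273  0.2088] [ 1.7996e+02 -1.5000e-01  1.7804e+02] w 0.0876 F [ 0.3 -0.5 -0.1] -> slide [-0.002 -0.018  0.445] turn 0.003
(76, [289, 207, 9, 13], [292.9, 212.6]) [ 0.6045 -0.066   0.084 ]
(88, [247, 233, 9, 16], [250.9, 240.7]) [0.6959 0.0578 0.084 ]
```

send_rows --moves '[{"slide": [0,-0.01,0.09],"turn": 0,"gripper": 1},{"slide": [0,-0.02,0.18],"turn": 0,"gripper": 1},{"slide": [0,-0.02,0.27],"turn": 0,"gripper": 1},{"slide": [0,-0.02,0.36],"turn": 0,"gripper": 1},{"slide": [0,-0.02,0.44],"turn": 0,"gripper": 1}]'

```text
time_s: 12.92
tcp_pos: [0.5741, -0.2306, 0.1436]
eef_rot: [180.0, -0.1, 178.3]
contact_force: [0.3, 0.5, 0.3]
gripper_width: 0.0876
gripper_force: 0.0
```

send_rows --moves '[{"slide": [0,0,0],"turn": 0,"gripper": 0.35},{"slide": [0,0,0],"turn": 0,"gripper": 0.35},{"slide": [0,0,0],"turn": 0,"gripper": 0.35},{"slide": [0,0,0],"turn": 0,"gripper": 0.35},{"slide": [0,0,0],"turn": 0,"gripper": 0.35}]' --newtons 20

```text
time_s: 13.33
tcp_pos: [0.5751, -0.2315, 0.1457]
eef_rot: [-180.0, 0.1, 178.2]
contact_force: [-0.5, -0.6, 0.2]
gripper_width: 0.0599
gripper_force: 0.0
```

send_rows --moves '[{"slide": [0,0,0],"turn": 0,"gripper": 0.35},{"slide": [0,0,0],"turn": 0,"gripper": 0.35},{"slide": [0,0,0],"turn": 0,"gripper": 0.35},{"slide": [0,0,0],"turn": 0,"gripper": 0.35},{"slide": [0,0,0],"turn": 0,"gripper": 0.35}]'

```text
time_s: 13.75
tcp_pos: [0.5746, -0.2316, 0.1448]
eef_rot: [180.0, 0.0, 178.1]
contact_force: [-0.0, -0.2, -0.8]
gripper_width: 0.0319
gripper_force: 0.0
```

```bash
python3 -c "
from h import *
go(.574,-.23,.142,177.8)
d=snap('side')
cv2.imwrite('pics/s.png',cv2.resize(d['img'][110:230,230:360],None,fx=4.5,fy=4.5)[:,:,::-1])
"
```

```text
t 13.75 [ 0.5746 -0.2316  0.1448] [180.     0.   178.12] w 0.0319 F [-0.  -0.2 -0.8] -> slide [0.005 0.01  0.019] turn 0.004
```

View pics/s.png

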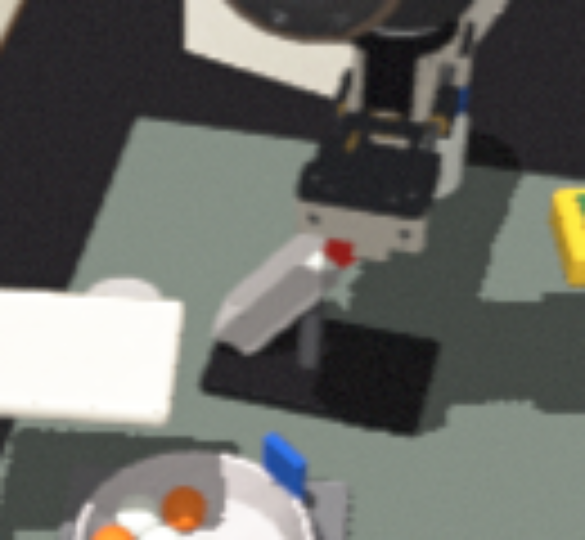

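send_rows --moves '[{"slide": [0,0,0],"turn": 0,"gripper": 0},{"slide": [0,0,0],"turn": 0,"gripper": 0},{"slide": [0,0,0],"turn": 0,"gripper": 0},{"slide": [0,0,0],"turn": 0,"gripper": 0},{"slide": [0,0,0],"turn": 0,"gripper": 0}]' --newtons 55

```text
time_s: 14.22
tcp_pos: [0.5747, -0.2315, 0.1448]
eef_rot: [180.0, -0.0, 178.1]
contact_force: [0.2, -0.6, 0.2]
gripper_width: 0.0218
gripper_force: 54.9
```

```bash
python3 -c "
from h import *
go(.574,-.23,.142,177.8)
d=snap('side'); print(lf('side','stirrer'),lf('side','stirrer_tip'))
"
```

```text
t 14.22 [ 0.5747 -0.2315  0.1448] [180.    -0.   178.13] w 0.0218 F [ 0.2 -0.6  0.2] -> slide [0.005 0.01  0.019] turn 0.004
[(0.48, [0.6019, -0.2218, 0.1298])] [(0.71, [0.6379, -0.0252, 0.044]), (0.43, [0.6034, -0.219, 0.1262])]
```

send_rows --moves '[{"slide": [0,0,-0.03],"turn": 0,"gripper": 0},{"slide": [0,0,-0.08],"turn": 0,"gripper": 0},{"slide": [-0.01,0,-0.15],"turn": 0,"gripper": 0},{"slide": [-0.02,0,-0.23],"turn": 0,"gripper": 0},{"slide": [-0.03,0,-0.32],"turn": 0,"gripper": 0}]'

```text
time_s: 14.78
tcp_pos: [0.5793, -0.2317, 0.1941]
eef_rot: [-180.0, 0.0, 178.1]
contact_force: [-0.2, 0.1, -1.1]
gripper_width: 0.0217
gripper_force: 54.8
```

send_rows --moves '[{"slide": [0,0,-0.1],"turn": 0,"gripper": 0},{"slide": [0,0,-0.2],"turn": 0,"gripper": 0},{"slide": [0,0,-0.3],"turn": 0,"gripper": 0},{"slide": [0,0,-0.38],"turn": 0,"gripper": 0},{"slide": [0,0,-0.42],"turn": 0,"gripper": 0}]'

```text
time_s: 15.2
tcp_pos: [0.58, -0.232, 0.259]
eef_rot: [-180.0, 0.2, 178.1]
contact_force: [1.0, 0.6, -0.3]
gripper_width: 0.0216
gripper_force: 54.8
```

Run:
```python
from h import *
go(.574,-.23,.142,177.8)
p=get_state()['tcp_pos']
# station-frame helper
B=[]
for c in('side','top'):
    d=snap(c)
    for n in('stirrer','stirrer_tip','stirrer_grip'): print(c,n,lf(c,n))
    print('pred tip px',c,proj(d,p+np.array([.0932,-.003,-.1148])).round(1))
    if c=='side':
        for i in range(7):
            pass
        r=optics.look_for(c,'ball0'); 
        for b in r[:10]: print('ball',round(b['p'],2),np.round(b['location'],3))
        np.save('img.npy',d['img'])
        h=cv2.cvtColor(d['img'],cv2.COLOR_RGB2HSV); H,S,V=[h[:,:,i].astype(int) for i in range(3)]
        m=(H>5)&(H<18)&(S>170); m[:190]=0; m[265:]=0;m[:,:235]=0
        for b in blobs(m): print('orange',b,ray(d,b[2],.045).round(3))
        # white circles
        roi=cv2.resize(d['img'][200:260,235:305],None,fx=8,fy=8,interpolation=cv2.INTER_CUBIC); g=cv2.GaussianBlur(cv2.cvtColor(roi,cv2.COLOR_RGB2GRAY),(9,9),2)
        cc=cv2.HoughCircles(g,cv2.HOUGH_GRADIENT,1.2,60,param1=60,param2=22,minRadius=36,maxRadius=60)
        if cc is not None:
            for x,y,rr in cc[0][:14]: print('circ',round(rr),ray(d,(x/8+235-.4,y/8+200-.4),.043).round(3))
```

```text
t 15.2 [ 0.58  -0.232  0.259] [-179.96    0.2   178.14] w 0.0216 F [ 1.   0.6 -0.3] -> slide [0.041 0.012 0.78 ] turn 0.004
side stirrer [(0.52, [0.6287, -0.2267, 0.2164])]
side stirrer_tip [(0.57, [0.6298, -0.2254, 0.2085]), (0.22, [0.6977, -0.0312, 0.0549])]
side stirrer_grip [(0.75, [0.6299, -0.2265, 0.2173]), (0.67, [0.6338, -0.0271, 0.0444])]
pred tip px side [282.1 155.1]
ball 0.65 [ 0.669 -0.046  0.052]
ball 0.59 [ 0.645 -0.002  0.053]
ball 0.49 [0.655 0.025 0.051]
ball 0.45 [ 0.695 -0.031  0.059]
ball 0.38 [0.686 0.022 0.053]
orange (62, [267, 219, 8, 9], [270.5, 222.6]) [ 0.667 -0.047  0.045]
orange (60, [251, 227, 9, 9], [254.8, 230.7]) [ 0.704 -0.008  0.045]
orange (69, [264, 238, 10, 9], [268.6, 242.1]) [0.655 0.024 0.045]
circ 46 [ 0.645 -0.014  0.043]
circ 43 [0.655 0.022 0.043]
circ 39 [ 0.674 -0.014  0.043]
top stirrer []
top stirrer_tip []
top stirrer_grip []
pred tip px top [362.6 188.8]
```

Run:
```python
from h import *
d=snap('side');p=get_state()['tcp_pos'];t=p+np.array([.0932,-.003,-.1148])
u=np.array([-.573,.019,.819])
for s in(-20,-12,-6,0,4,8,20,40,80,100,115,130):
    q=proj(d,t+u*s/1000); x,y=q.round().astype(int); print(s,q.round(1),d['img'][y,x].tolist(), 'perp', [d['img'][y+k,x+k].tolist()[0] for k in(-5,-4,-3,-2,-1,0,1,2,3,4,5)])
```

```text
-20 [278.7 159.6] [127, 136, 125] perp [126, 127, 126, 127, 124, 127, 126, 126, 126, 127, 127]
-12 [280.2 158.2] [127, 136, 126] perp [127, 127, 124, 125, 128, 127, 126, 124, 126, 126, 126]
-6 [281.3 157.2] [126, 134, 124] perp [125, 126, 128, 125, 123, 126, 124, 124, 126, 128, 123]
0 [282.4 156.2] [205, 207, 195] perp [125, 124, 124, 123, 135, 205, 192, 135, 125, 126, 125]
4 [283.1 155.5] [248, 248, 241] perp [126, 127, 125, 122, 201, 248, 236, 177, 125, 124, 127]
8 [283.9 154.8] [243, 244, 237] perp [126, 126, 121, 140, 242, 243, 216, 144, 122, 125, 127]
20 [286.1 152.7] [243, 243, 237] perp [124, 124, 125, 136, 236, 243, 220, 148, 124, 125, 126]
40 [289.9 149.1] [244, 245, 238] perp [124, 126, 123, 133, 234, 244, 225, 162, 125, 127, 124]
80 [297.9 141.7] [241, 242, 235] perp [40, 37, 32, 120, 248, 241, 216, 147, 123, 126, 127]
100 [302.  137.9] [210, 212, 200] perp [42, 40, 35, 85, 239, 210, 152, 138, 58, 68, 127]
115 [305.1 134.9] [135, 27, 22] perp [135, 74, 42, 109, 135, 135, 135, 134, 135, 69, 34]
130 [308.3 131.9] [135, 29, 24] perp [137, 137, 140, 135, 135, 135, 135, 138, 136, 103, 45]
```

send_rows --moves '[{"slide": [-0.01,0.1,0.03],"turn": 0,"gripper": 0},{"slide": [-0.01,0.27,0.06],"turn": 0,"gripper": 0},{"slide": [-0.02,0.45,0.1],"turn": 0,"gripper": 0},{"slide": [-0.02,0.63,0.15],"turn": 0,"gripper": 0},{"slide": [-0.03,0.8,0.19],"turn": 0,"gripper": 0}]'

```text
time_s: 16.12
tcp_pos: [0.5872, -0.1107, 0.2266]
eef_rot: [180.0, -0.0, 178.1]
contact_force: [0.4, 0.7, -1.0]
gripper_width: 0.0216
gripper_force: 54.8
```

send_rows --moves '[{"slide": [-0.01,0.18,0],"turn": 0,"gripper": 0},{"slide": [-0.01,0.36,0],"turn": 0,"gripper": 0},{"slide": [-0.02,0.53,0],"turn": 0,"gripper": 0},{"slide": [-0.02,0.68,0],"turn": 0,"gripper": 0},{"slide": [-0.02,0.78,0],"turn": 0,"gripper": 0}]'

```text
time_s: 16.53
tcp_pos: [0.5944, 0.0069, 0.2271]
eef_rot: [180.0, -0.0, 178.2]
contact_force: [0.4, -0.5, -1.8]
gripper_width: 0.0215
gripper_force: 54.8
```

```bash
python3 -c "
from h import *
go(.5948,.005,.148,178.1)"
```

```text
t 16.53 [0.5944 0.0069 0.2271] [ 1.8000e+02 -1.0000e-02  1.7819e+02] w 0.0215 F [ 0.4 -0.5 -1.8] -> slide [-0.003 -0.012  0.527] turn 0.001
```

send_rows --moves '[{"slide": [0,-0.01,0.07],"turn": 0,"gripper": 0},{"slide": [0,-0.01,0.15],"turn": 0,"gripper": 0},{"slide": [0,-0.01,0.22],"turn": 0,"gripper": 0},{"slide": [0,-0.01,0.28],"turn": 0,"gripper": 0},{"slide": [0,-0.01,0.33],"turn": 0,"gripper": 0}]'

```text
time_s: 16.95
tcp_pos: [0.594, 0.0028, 0.1765]
eef_rot: [-180.0, -0.1, 178.1]
contact_force: [0.9, -0.1, -1.2]
gripper_width: 0.0218
gripper_force: 54.8
```

send_rows --moves '[{"slide": [0,0,0.04],"turn": 0,"gripper": 0},{"slide": [0,0,0.08],"turn": 0,"gripper": 0},{"slide": [0,0,0.12],"turn": 0,"gripper": 0},{"slide": [0,0,0.16],"turn": 0,"gripper": 0},{"slide": [0,0,0.2],"turn": 0,"gripper": 0}]'

```text
time_s: 17.37
tcp_pos: [0.5945, 0.0031, 0.1494]
eef_rot: [180.0, 0.1, 178.1]
contact_force: [0.4, 0.8, 0.2]
gripper_width: 0.0217
gripper_force: 55.0
```

Run:
```python
from h import *
go(.5948,.005,.148,178.1)
s=get_state();a=np.radians(s['eef_rot'][2])
# stir: start at tip station angle 0, clockwise; print tool-frame offsets from start for each 18 deg
al=np.radians(7.7)
for k in range(0,21):
    th=-k*np.pi/10+al
    d=.035*np.array([np.cos(th)-np.cos(al),np.sin(th)-np.sin(al)])
    print(k,np.round([(d[0]*np.cos(a)+d[1]*np.sin(a))/.15,(d[0]*np.sin(a)-d[1]*np.cos(a))/.15],3),end='; ')
d=snap('side'); o=optics.look_for('side','ball0'); print([np.round(b['location'],3).tolist() for b in o[:7]])
```

```text
t 17.37 [0.5945 0.0031 0.1494] [1.7998e+02 9.0000e-02 1.7812e+02] w 0.0217 F [0.4 0.8 0.2] -> slide [-0.001  0.013  0.009] turn 0.0
0 [0. 0.]; 1 [-0.001 -0.073]; 2 [ 0.021 -0.143]; 3 [ 0.063 -0.202]; 4 [ 0.122 -0.246]; 5 [ 0.191 -0.269]; 6 [ 0.264 -0.27 ]; 7 [ 0.334 -0.248]; 8 [ 0.393 -0.205]; 9 [ 0.437 -0.147]; 10 [ 0.46  -0.078]; 11 [ 0.461 -0.005]; 12 [0.439 0.065]; 13 [0.397 0.124]; 14 [0.338 0.168]; 15 [0.269 0.191]; 16 [0.196 0.192]; 17 [0.126 0.17 ]; 18 [0.067 0.128]; 19 [0.023 0.069]; 20 [-0. -0.]; [[0.699, -0.032, 0.057], [0.682, 0.034, 0.05], [0.646, -0.001, 0.049], [0.656, 0.029, 0.054], [0.666, 0.009, 0.083]]
```

send_rows --moves '[{"slide": [0,-0.07,0.01],"turn": 0,"gripper": 0},{"slide": [0.02,-0.14,0.01],"turn": 0,"gripper": 0},{"slide": [0.06,-0.2,0.01],"turn": 0,"gripper": 0},{"slide": [0.12,-0.25,0.01],"turn": 0,"gripper": 0},{"slide": [0.19,-0.27,0.01],"turn": 0,"gripper": 0}]'

```text
time_s: 17.88
tcp_pos: [0.5644, -0.0376, 0.1467]
eef_rot: [-180.0, 0.1, 178.1]
contact_force: [0.7, 0.9, 1.3]
gripper_width: 0.0219
gripper_force: 55.0
```

send_rows --moves '[{"slide": [0.07,0,0],"turn": 0,"gripper": 0},{"slide": [0.14,0.02,0],"turn": 0,"gripper": 0},{"slide": [0.2,0.06,0],"turn": 0,"gripper": 0},{"slide": [0.25,0.12,0],"turn": 0,"gripper": 0},{"slide": [0.27,0.19,0],"turn": 0,"gripper": 0}]'

```text
time_s: 18.3
tcp_pos: [0.5248, -0.0061, 0.1479]
eef_rot: [180.0, 0.2, 178.1]
contact_force: [2.3, -0.9, 2.9]
gripper_width: 0.0216
gripper_force: 55.0
```

Run:
```python
from h import *
p=get_state()['tcp_pos'];print('tip',p+[.0932,-.003,-.1148])
d=snap('side'); print(lf('side','dish'))
t=p+[.0932,-.003,-.1148];u=np.array([-.573,.019,.819])
for s in(60,80,100,120): 
    x,y=proj(d,t+u*s/1000).round().astype(int); print(s,d['img'][y,x].tolist())
h=cv2.cvtColor(d['img'],cv2.COLOR_RGB2HSV); H,S,V=[h[:,:,i].astype(int) for i in range(3)]
m=(H>5)&(H<18)&(S>150);m[:190]=0;m[275:]=0;m[:,:230]=0
for b in blobs(m,6): print('orange',b[0],ray(d,b[2],.045).round(3))
m=(abs(H-112)<10)&(S>150)&(V>60); m[:190]=0
for b in blobs(m): print(b[0], ray(d,b[2],.084).round(4))
```

```text
tip [ 0.61796253 -0.00908461  0.03311909]
[(0.8, [0.656, -0.0248, 0.0425])]
60 [123, 118, 119]
80 [137, 136, 134]
100 [170, 162, 151]
120 [105, 102, 95]
orange 46 [ 0.622 -0.051  0.045]
orange 72 [ 0.703 -0.026  0.045]
orange 70 [0.657 0.024 0.045]
73 [ 0.6055 -0.0665  0.084 ]
83 [0.701  0.0537 0.084 ]
```

send_rows --moves '[{"slide": [0,0.07,0],"turn": 0,"gripper": 0},{"slide": [-0.02,0.14,0],"turn": 0,"gripper": 0},{"slide": [-0.06,0.2,0],"turn": 0,"gripper": 0},{"slide": [-0.12,0.25,0],"turn": 0,"gripper": 0},{"slide": [-0.19,0.27,0],"turn": 0,"gripper": 0}]'

```text
time_s: 18.82
tcp_pos: [0.5554, 0.0341, 0.146]
eef_rot: [-180.0, -0.0, 178.2]
contact_force: [1.0, 0.2, -0.6]
gripper_width: 0.0218
gripper_force: 55.0
```

send_rows --moves '[{"slide": [-0.07,0,0],"turn": 0,"gripper": 0},{"slide": [-0.14,-0.02,0],"turn": 0,"gripper": 0},{"slide": [-0.2,-0.06,0],"turn": 0,"gripper": 0},{"slide": [-0.25,-0.12,0],"turn": 0,"gripper": 0},{"slide": [-0.27,-0.19,0],"turn": 0,"gripper": 0}]'

```text
time_s: 19.23
tcp_pos: [0.5953, 0.0027, 0.1457]
eef_rot: [180.0, -0.0, 178.1]
contact_force: [0.1, 1.7, -0.9]
gripper_width: 0.0217
gripper_force: 55.0
```

```bash
cat > chk.py <<'E'
from h import *
p=get_state()['tcp_pos'];t=p+[.0932,-.003,-.1148];print('tip',t,get_state()['contact_force'].round(1))
d=snap('side');u=np.array([-.573,.019,.819])
for s in(40,60,80,100,120): 
    x,y=proj(d,t+u*s/1000).round().astype(int); print(s,d['img'][y,x].tolist(),[int(d['img'][y+k,x+k,0]) for k in range(-4,5)])
h=cv2.cvtColor(d['img'],cv2.COLOR_RGB2HSV); H,S,V=[h[:,:,i].astype(int) for i in range(3)]
m=(H>5)&(H<18)&(S>150);m[:190]=0;m[275:]=0;m[:,:230]=0
for b in blobs(m,6): print('orange',b[0],ray(d,b[2],.045).round(3))
m=(abs(H-112)<10)&(S>150)&(V>60); m[:190]=0
for b in blobs(m): print(b[0], ray(d,b[2],.084).round(4))
E
python3 chk.py
```

```text
tip [ 6.88542871e-01 -2.87605694e-04  3.08768418e-02] [ 0.1  1.7 -0.9]
40 [174, 91, 46] [252, 251, 240, 181, 174, 171, 161, 143, 179]
60 [168, 142, 126] [242, 253, 248, 224, 168, 230, 233, 160, 142]
80 [191, 186, 175] [162, 170, 196, 213, 191, 136, 173, 252, 251]
100 [148, 143, 131] [56, 101, 151, 187, 148, 154, 207, 211, 205]
120 [51, 53, 56] [63, 62, 60, 49, 51, 64, 134, 203, 180]
orange 59 [ 0.698 -0.045  0.045]
orange 25 [ 0.666 -0.011  0.045]
orange 35 [ 0.617 -0.03   0.045]
65 [0.7127 0.0398 0.084 ]
```

Run:
```python
from h import *
for c in('side','top'):
    d=snap(c);h=cv2.cvtColor(d['img'],cv2.COLOR_RGB2HSV); H,S,V=[h[:,:,i].astype(int) for i in range(3)]
    m=(abs(H-112)<12)&(S>110)&(V>30)
    for b in blobs(m,4):
        q=ray(d,b[2],.084)
        if .5<q[0]<.8 and abs(q[1])<.15: print(c,b,q.round(4))
    m=((H<6)|(H>174))&(S>150)&(V>50)
    for b in blobs(m,4): print(c,'red',b,ray(d,b[2],.15).round(3))
    for n in('stirrer','stirrer_tip','stirrer_grip','dish','ear_left','ear_right'): print(c,n,lf(c,n))
    if c=='side': print('pred handle', [proj(d,[.595+.0932-.573*s/1000,0.0,.031+.819*s/1000]).round(0).tolist() for s in(0,60,110,150)])
```

```text
side (78, [243, 225, 7, 18], [246.4, 233.3]) [0.7146 0.0359 0.084 ]
side red (11, [305, 258, 3, 5], [306.0, 260.0]) [0.535 0.133 0.15 ]
side stirrer [(0.43, [0.661, 0.0008, 0.0324])]
side stirrer_tip [(0.4, [0.6746, 0.0041, 0.0789])]
side stirrer_grip [(0.62, [0.6764, 0.0071, 0.0864]), (0.38, [0.7123, 0.0384, 0.1157])]
side dish []
side ear_left [(0.68, [0.6644, 0.0048, 0.0355]), (0.47, [0.6566, 0.0429, 0.0557])]
side ear_right [(0.65, [0.6584, 0.0005, 0.036]), (0.44, [0.6731, 0.0073, 0.0801])]
pred handle [[260.0, 237.0], [271.0, 228.0], [281.0, 220.0], [290.0, 214.0]]
top stirrer [(0.47, [0.7454, 0.0175, 0.2316])]
top stirrer_tip []
top stirrer_grip []
top dish [(0.42, [0.6803, -0.0808, 0.0608])]
top ear_left [(0.63, [0.6073, -0.2246, 0.015]), (0.57, [0.6776, -0.0785, 0.0623])]
top ear_right [(0.63, [0.6027, -0.2264, 0.0117])]
```

Run:
```python
from h import *
d=snap('side');I=d['img'].astype(int);p=get_state()['tcp_pos']
G=p+[0,0,.019]
for th in range(25,66,3):
    a=np.radians(th);u=np.array([np.sin(a),-.033*np.sin(a),-np.cos(a)]);r=[]
    for s in range(60,165,8):
        x,y=proj(d,G+u*s/1000).round().astype(int);r.append('%d/%d/%d'%tuple(I[y,x]))
    print(th,' '.join(r))
```

```text
25 204/196/179 211/200/185 250/247/246 251/248/247 250/245/244 146/142/141 141/132/132 170/162/161 233/227/227 248/244/243 248/245/244 248/243/243 235/234/228 252/252/248
28 154/148/136 215/204/189 227/221/216 232/226/224 252/248/247 222/212/211 159/152/151 140/135/134 142/137/137 170/162/161 251/248/246 247/243/241 247/248/243 254/254/253
31 155/148/136 207/196/181 204/193/178 163/156/155 250/245/244 252/249/248 153/130/124 145/122/114 151/104/83 144/131/128 154/149/148 182/174/172 249/246/244 241/239/235
34 161/156/143 154/148/135 197/187/173 147/146/140 166/159/156 228/212/207 156/85/50 169/86/42 168/80/21 159/85/48 143/125/119 143/138/137 178/170/168 241/234/234
37 202/193/177 175/168/155 210/200/184 223/222/207 227/227/220 211/211/197 213/216/204 217/218/205 187/185/174 161/107/80 138/125/117 140/135/133 140/135/132 139/132/132
40 195/187/171 155/148/136 198/189/173 201/194/178 249/250/245 249/250/245 250/251/246 248/248/243 248/249/244 249/249/244 245/246/239 246/246/240 246/247/241 239/240/232
43 177/170/158 151/145/134 121/118/109 210/201/185 240/239/230 253/254/251 252/253/2
[... 489 characters left out ...]
/91/35 168/82/24 213/203/187 255/255/255 255/255/255 255/255/255 161/158/153 121/126/156
55 48/47/50 76/73/72 202/192/176 157/140/130 168/82/28 175/88/32 180/93/36 160/81/38 139/134/130 255/255/254 248/249/244 178/177/170 208/200/197 91/110/167
58 48/47/50 49/50/54 167/161/148 146/105/89 171/86/28 175/88/33 168/82/23 152/104/88 132/128/127 133/127/127 126/121/121 212/204/202 132/130/128 70/69/69
61 51/52/56 47/46/51 153/146/140 141/126/122 166/80/23 169/84/29 150/95/71 134/129/128 133/130/129 129/123/123 130/123/124 125/120/121 69/73/70 68/72/69
64 62/64/68 59/62/69 140/134/134 139/131/130 147/99/71 160/84/44 136/130/129 137/132/130 131/127/126 130/124/125 77/76/78 73/73/73 70/73/68 71/75/69
```

```bash
sed -i 's/def ev(phi,psi,r,c,g=160,z0=5,n=72):/def ev(phi,psi,r,c,g=163,z0=5,n=72,S=.669,C=.743):/; s/s\*\.574/s*S/; s/s\*\.819/s*C/; s/g\*\.574/g*S/' clr.py
python3 - <<'E'
from clr import ev
for phi in(27,15,5):
  for psi in(10,20,25,30):
    for r,c in((30,(5,0)),(33,(5,-2)),(33,(8,-3)),(36,(10,-4))): print(phi,psi,r,c,[float(v) for v in ev(phi,psi,r,c)])
E
```

```text
27 10 30 (5, 0) [6.3, -4.5, 37.2]
27 10 33 (5, -2) [3.7, -8.0, 33.8]
27 10 33 (8, -3) [6.8, -7.4, 30.7]
27 10 36 (10, -4) [5.9, -8.0, 25.5]
27 20 30 (5, 0) [6.1, 4.8, 29.4]
27 20 33 (5, -2) [3.8, 0.1, 25.7]
27 20 33 (8, -3) [7.0, 1.0, 22.5]
27 20 36 (10, -4) [6.2, -1.5, 17.3]
27 25 30 (5, 0) [5.9, 9.8, 25.6]
27 25 33 (5, -2) [3.8, 5.1, 21.7]
27 25 33 (8, -3) [6.9, 5.9, 18.6]
27 25 36 (10, -4) [6.2, 3.2, 13.3]
27 30 30 (5, 0) [5.7, 14.8, 21.9]
27 30 33 (5, -2) [3.8, 10.1, 17.9]
27 30 33 (8, -3) [6.8, 10.9, 14.8]
27 30 36 (10, -4) [6.0, 8.2, 9.5]
15 10 30 (5, 0) [6.3, -8.0, 37.2]
15 10 33 (5, -2) [3.7, -8.0, 33.8]
15 10 33 (8, -3) [6.8, -8.0, 30.7]
15 10 36 (10, -4) [5.9, -8.0, 25.5]
15 20 30 (5, 0) [6.1, -5.5, 29.4]
15 20 33 (5, -2) [3.8, -8.0, 25.7]
15 20 33 (8, -3) [7.0, -7.5, 22.5]
15 20 36 (10, -4) [6.2, -8.0, 17.3]
15 25 30 (5, 0) [5.9, -1.1, 25.6]
15 25 33 (5, -2) [3.8, -5.4, 21.7]
15 25 33 (8, -3) [6.9, -3.8, 18.6]
15 25 36 (10, -4) [6.2, -5.5, 13.3]
15 30 30 (5, 0) [5.7, 3.7, 21.9]
15 30 33 (5, -2) [3.8, -0.7, 17.9]
15 30 33 (8, -3) [6.8, 0.6, 14.8]
15 30 36 (10, -4) [6.0, -1.3, 9.5]
5 10 30 (5, 0) [6.3, -8.0, 37.2]
5 10 33 (5, -2) [3.7, -8.0, 33.8]
5 10 33 (8, -3) [6.8, -8.0, 30.7]
5 10 36 (10, -4) [5.9, -8.0, 25.5]
5 20 30 (5, 0) [6.1, -8.0, 29.4]
5 20 33 (5, -2) [3.8, -8.0, 25.7]
5 20 33 (8, -3) [7.0, -8.0, 22.5]
5 20 36 (10, -4) [6.2, -8.0, 17.3]
5 25 30 (5, 0) [5.9, -8.0, 25.6]
5 25 33 (5, -2) [3.8, -8.0, 21.7]
5 25 33 (8, -3) [6.9, -8.0, 18.6]
5 25 36 (10, -4) [6.2, -8.0, 13.3]
5 30 30 (5, 0) [5.7, -5.1, 21.9]
5 30 33 (5, -2) [3.8, -8.0, 17.9]
5 30 33 (8, -3) [6.8, -6.5, 14.8]
5 30 36 (10, -4) [6.0, -7.8, 9.5]
```

send_rows --moves '[{"slide": [0,0,-0.06],"turn": 0,"gripper": 0},{"slide": [0,0,-0.13],"turn": 0,"gripper": 0},{"slide": [0,0,-0.2],"turn": 0,"gripper": 0},{"slide": [0,0,-0.27],"turn": 0,"gripper": 0},{"slide": [0,0,-0.34],"turn": 0,"gripper": 0}]'

```text
time_s: 20.45
tcp_pos: [0.5947, 0.0035, 0.1991]
eef_rot: [180.0, 0.1, 178.1]
contact_force: [-0.2, -0.2, -1.3]
gripper_width: 0.0216
gripper_force: 55.0
```

send_rows --moves '[{"slide": [0.08,0,0],"turn": 0,"gripper": 0},{"slide": [0.2,0,0],"turn": 0,"gripper": 0},{"slide": [0.33,-0.01,0],"turn": 0,"gripper": 0},{"slide": [0.45,-0.01,0],"turn": 0,"gripper": 0},{"slide": [0.55,-0.01,0],"turn": 0,"gripper": 0}]'

```text
time_s: 20.87
tcp_pos: [0.5109, 0.0045, 0.1983]
eef_rot: [180.0, 0.0, 178.1]
contact_force: [0.5, -0.4, -0.6]
gripper_width: 0.0221
gripper_force: 55.0
```

send_rows --moves '[{"slide": [0.12,0,0],"turn": 0,"gripper": 0},{"slide": [0.25,0,0],"turn": 0,"gripper": 0},{"slide": [0.37,-0.01,0],"turn": 0,"gripper": 0},{"slide": [0.47,-0.01,0],"turn": 0,"gripper": 0},{"slide": [0.53,-0.01,0],"turn": 0,"gripper": 0}]'

```text
time_s: 21.28
tcp_pos: [0.4312, 0.0056, 0.1983]
eef_rot: [180.0, 0.1, 178.1]
contact_force: [-0.6, -0.6, -1.8]
gripper_width: 0.0217
gripper_force: 55.0
```

```bash
cat > tilt.py <<'E'
from h import *
def tilt(show=True):
    s=get_state();p=s['tcp_pos'];w=np.radians(s['eef_rot'][2]);L=-np.array([np.cos(w),np.sin(w)]);G=p+[0,0,.019];best=[]
    for c in('side','top'):
        d=snap(c);I=d['img'].astype(int)
        for th in np.arange(20,61,1.):
            a=np.radians(th);u=np.r_[np.sin(a)*L,-np.cos(a)]
            q=proj(d,G+np.outer(np.arange(65,160,5)/1000,u)).round().astype(int)
            v=I[np.clip(q[:,1],0,419),np.clip(q[:,0],0,559)]; ok=(v.min(1)>195)&(np.ptp(v,axis=1)<18); best.append((ok.mean(),c,th))
    for c in('side','top'):
        b=[x for x in best if x[1]==c];m=max(b)[0];print(c,round(m,2),[x[2] for x in b if x[0]>=m-.08])
if __name__=='__main__': tilt(); go(0.5,0,.13,178.1)
E
python3 tilt.py
python3 - <<'E'
from h import *
d=snap('side');h=cv2.cvtColor(d['img'],cv2.COLOR_RGB2HSV); H,S,V=[h[:,:,i].astype(int) for i in range(3)]
m=(abs(H-112)<12)&(S>110)&(V>30)
for b in blobs(m,4):
    q=ray(d,b[2],.084)
    if .5<q[0]<.8 and abs(q[1])<.15: print(b,q.round(4))
m=(H>5)&(H<18)&(S>150);m[:190]=0;m[275:]=0;m[:,:230]=0
for b in blobs(m,6): print('orange',b[0],ray(d,b[2],.045).round(3))
print([np.round(b['location'],3).tolist() for b in optics.look_for('side','ball0')[:8]])
E
```

```text
side 1.0 [np.float64(39.0), np.float64(40.0), np.float64(41.0), np.float64(42.0), np.float64(43.0), np.float64(44.0)]
top 0.79 [np.float64(40.0), np.float64(41.0), np.float64(42.0), np.float64(43.0), np.float64(44.0), np.float64(45.0), np.float64(46.0), np.float64(47.0), np.float64(49.0)]
t 21.38 [0.4317 0.0058 0.1984] [1.7994e+02 9.0000e-02 1.7815e+02] w 0.0219 F [0.7 0.9 0. ] -> slide [-0.457 -0.024  0.456] turn 0.001
(76, [292, 209, 8, 17], [296.1, 216.3]) [ 0.5929 -0.0542  0.084 ]
(78, [243, 225, 7, 18], [246.4, 233.3]) [0.7146 0.0359 0.084 ]
orange 137 [ 0.681 -0.035  0.045]
orange 67 [ 0.617 -0.038  0.045]
[[0.568, -0.45, 0.063], [0.665, -0.059, 0.056], [0.619, 0.02, 0.052], [0.673, -0.021, 0.054], [0.706, -0.014, 0.051], [0.62, -0.033, 0.052], [0.691, -0.045, 0.056], [0.714, 0.04, 0.112]]
```

send_rows --moves '[{"slide": [0,-0.03,0.08],"turn": 0,"gripper": 0},{"slide": [0,-0.07,0.17],"turn": 0,"gripper": 0},{"slide": [0,-0.07,0.26],"turn": 0,"gripper": 0},{"slide": [0,-0.07,0.34],"turn": 0,"gripper": 0},{"slide": [0,-0.07,0.41],"turn": 0,"gripper": 0}]' --newtons 35

```text
time_s: 21.9
tcp_pos: [0.4328, -0.0049, 0.135]
eef_rot: [-180.0, -0.0, 178.1]
contact_force: [-0.2, -0.7, -1.3]
gripper_width: 0.0214
gripper_force: 35.0
```

send_rows --moves '[{"slide": [-0.03,0,0],"turn": 0,"gripper": 0},{"slide": [-0.06,0,0],"turn": 0,"gripper": 0},{"slide": [-0.09,0,0],"turn": 0,"gripper": 0},{"slide": [-0.12,0,-0.02],"turn": 0,"gripper": 0},{"slide": [-0.15,0,-0.04],"turn": 0,"gripper": 0}]'

```text
time_s: 22.32
tcp_pos: [0.4556, -0.0054, 0.1426]
eef_rot: [180.0, 0.0, 178.1]
contact_force: [0.7, -0.4, -0.5]
gripper_width: 0.0219
gripper_force: 35.0
```

```bash
python3 tilt.py
```

```text
side 0.95 [np.float64(39.0), np.float64(40.0), np.float64(41.0), np.float64(42.0), np.float64(43.0), np.float64(44.0)]
top 0.58 [np.float64(44.0), np.float64(46.0), np.float64(56.0), np.float64(57.0), np.float64(58.0), np.float64(59.0), np.float64(60.0)]
t 22.42 [ 0.456  -0.0053  0.1428] [1.7998e+02 1.0000e-01 1.7812e+02] w 0.0221 F [-0.3  0.  -1. ] -> slide [-0.292  0.045  0.085] turn 0.0
```

send_rows --moves '[{"slide": [0.04,0,0.02],"turn": 0,"gripper": 0},{"slide": [0.05,0,0.08],"turn": 0,"gripper": 0},{"slide": [0.04,0,0.09],"turn": 0,"gripper": 0},{"slide": [0.02,0,0.09],"turn": 0,"gripper": 0},{"slide": [0.0,0,0.09],"turn": 0,"gripper": 0}]'

```text
time_s: 22.83
tcp_pos: [0.4546, -0.0055, 0.1282]
eef_rot: [-180.0, -0.0, 178.2]
contact_force: [0.5, -0.3, -0.3]
gripper_width: 0.022
gripper_force: 35.0
```

send_rows --moves '[{"slide": [-0.02,0,-0.005],"turn": 0,"gripper": 0},{"slide": [-0.04,0,-0.015],"turn": 0,"gripper": 0},{"slide": [-0.06,0,-0.03],"turn": 0,"gripper": 0},{"slide": [-0.08,0,-0.045],"turn": 0,"gripper": 0},{"slide": [-0.1,0,-0.06],"turn": 0,"gripper": 0}]'

```text
time_s: 23.25
tcp_pos: [0.4688, -0.0067, 0.137]
eef_rot: [-179.9, -0.1, 178.1]
contact_force: [-4.2, -3.8, -2.7]
gripper_width: 0.0221
gripper_force: 35.0
```

```bash
python3 tilt.py
```

```text
side 0.84 [np.float64(34.0), np.float64(35.0), np.float64(36.0), np.float64(37.0), np.float64(38.0)]
top 0.47 [np.float64(56.0), np.float64(57.0), np.float64(58.0), np.float64(59.0), np.float64(60.0)]
t 23.35 [ 0.4695 -0.0064  0.1374] [-1.7996e+02 -6.0000e-02  1.7810e+02] w 0.0217 F [-4.7 -1.8  0.9] -> slide [-0.202  0.049  0.049] turn 0.0
```

send_rows --moves '[{"slide": [0.03,0,-0.02],"turn": 0,"gripper": 0},{"slide": [0.04,0,-0.1],"turn": 0,"gripper": 0},{"slide": [0.04,0,-0.2],"turn": 0,"gripper": 0},{"slide": [0.04,0,-0.3],"turn": 0,"gripper": 0},{"slide": [0.04,0,-0.37],"turn": 0,"gripper": 0}]' --newtons 60

```text
time_s: 23.77
tcp_pos: [0.4654, -0.0049, 0.1953]
eef_rot: [179.9, 0.3, 178.2]
contact_force: [1.2, 0.6, -0.7]
gripper_width: 0.0216
gripper_force: 60.0
```

```bash
python3 tilt.py; python3 -c "
from h import *
go(.4852,-.0248,.193,178.1)"
```

```text
side 0.95 [np.float64(34.0), np.float64(35.0), np.float64(36.0), np.float64(37.0), np.float64(38.0)]
top 0.63 [np.float64(58.0), np.float64(59.0), np.float64(60.0)]
t 23.87 [ 0.4659 -0.0048  0.1955] [179.86   0.4  178.18] w 0.0217 F [ 0.3  0.6 -0.8] -> slide [-0.226  0.039  0.437] turn 0.001
t 23.87 [ 0.4659 -0.0048  0.1955] [179.86   0.4  178.18] w 0.0217 F [ 0.3  0.6 -0.8] -> slide [-0.133 -0.129  0.017] turn 0.001
```

send_rows --moves '[{"slide": [-0.03,-0.03,0],"turn": 0,"gripper": 0},{"slide": [-0.06,-0.06,0.01],"turn": 0,"gripper": 0},{"slide": [-0.09,-0.08,0.02],"turn": 0,"gripper": 0},{"slide": [-0.12,-0.11,0.02],"turn": 0,"gripper": 0},{"slide": [-0.13,-0.13,0.02],"turn": 0,"gripper": 0}]'

```text
time_s: 24.28
tcp_pos: [0.4829, -0.0266, 0.189]
eef_rot: [-180.0, -0.1, 178.1]
contact_force: [-0.1, -0.4, -0.9]
gripper_width: 0.0221
gripper_force: 60.0
```

send_rows --moves '[{"slide": [-0.01,-0.04,0],"turn": 0,"gripper": 0},{"slide": [-0.02,-0.07,0],"turn": 0,"gripper": 0},{"slide": [-0.05,-0.11,0],"turn": 0,"gripper": 0},{"slide": [-0.08,-0.16,0],"turn": 0,"gripper": 0},{"slide": [-0.12,-0.21,0],"turn": 0,"gripper": 0}]'

```text
time_s: 24.7
tcp_pos: [0.4976, -0.0583, 0.1891]
eef_rot: [180.0, -0.2, 178.1]
contact_force: [-2.4, 2.4, -0.2]
gripper_width: 0.0214
gripper_force: 60.0
```

send_rows --moves '[{"slide": [-0.03,-0.03,0],"turn": 0,"gripper": 0},{"slide": [-0.06,-0.05,0],"turn": 0,"gripper": 0},{"slide": [-0.09,-0.07,0],"turn": 0,"gripper": 0},{"slide": [-0.09,-0.07,0],"turn": 0,"gripper": 0},{"slide": [-0.07,-0.05,-0.02],"turn": 0,"gripper": 0}]'

```text
time_s: 25.12
tcp_pos: [0.5105, -0.0662, 0.1926]
eef_rot: [-180.0, 0.0, 178.1]
contact_force: [-0.4, -0.2, -1.1]
gripper_width: 0.0221
gripper_force: 60.0
```

```bash
cat > ears.py <<'E'
from h import *
d=snap('side');h=cv2.cvtColor(d['img'],cv2.COLOR_RGB2HSV); H,S,V=[h[:,:,i].astype(int) for i in range(3)]
m=(abs(H-112)<12)&(S>110)&(V>30)
for b in blobs(m,4):
    q=ray(d,b[2],.084)
    if .5<q[0]<.8 and abs(q[1])<.15: print(b[0],q.round(4))
m=(H>5)&(H<18)&(S>150);m[:190]=0;m[275:]=0;m[:,:230]=0
for b in blobs(m,6): print('orange',b[0],ray(d,b[2],.045).round(3))
print([np.round(b['location'],3).tolist() for b in optics.look_for('side','ball0')[:9]])
E
python3 ears.py; python3 tilt.py
```

```text
89 [ 0.6232 -0.0843  0.084 ]
110 [0.6801 0.0588 0.084 ]
orange 69 [ 0.631 -0.055  0.045]
orange 137 [ 0.687 -0.023  0.045]
[[0.698, -0.022, 0.056], [0.644, 0.035, 0.054]]
side 1.0 [np.float64(34.0), np.float64(35.0), np.float64(36.0), np.float64(37.0), np.float64(38.0)]
top 0.16 [np.float64(51.0), np.float64(52.0), np.float64(53.0), np.float64(54.0), np.float64(55.0), np.float64(56.0), np.float64(57.0), np.float64(58.0), np.float64(59.0), np.float64(60.0)]
t 25.32 [ 0.5099 -0.0655  0.1934] [1.7999e+02 9.0000e-02 1.7816e+02] w 0.0218 F [-0.9 -0.6 -0.5] -> slide [0.08  0.434 0.423] turn 0.001
```

```bash
cat > balls.py <<'E'
from h import *
d=snap('side')
x0,y0=232,203
roi=cv2.resize(d['img'][y0:y0+62,x0:x0+80],None,fx=8,fy=8,interpolation=cv2.INTER_CUBIC)
out=[]
for nm,ch in(('sat',cv2.cvtColor(roi,cv2.COLOR_RGB2HSV)[:,:,1]),('g',cv2.cvtColor(roi,cv2.COLOR_RGB2GRAY)),('b',roi[:,:,2])):
    g=cv2.GaussianBlur(np.ascontiguousarray(ch),(0,0),3)
    cc=cv2.HoughCircles(g,cv2.HOUGH_GRADIENT,1,50,param1=40,param2=13,minRadius=38,maxRadius=50)
    if cc is None: continue
    for x,y,r in cc[0][:14]:
        q=ray(d,(x/8+x0-.4,y/8+y0-.4),.043)
        if np.hypot(q[0]-.6515,q[1]+.013)<.058:
            c=roi[int(y),int(x)]; print(nm,round(float(r)),q[:2].round(3),c.tolist())
E
python3 balls.py
python3 - <<'E'
from clr import ev
for phi in(60,45,35):
  for psi in(15,20):
    for r,c in((33,(6,0)),(33,(7,3)),(35,(7,0))): print(phi,psi,r,c,[float(v) for v in ev(phi,psi,r,c,S=.588,C=.809)])
E
```

```text
sat 40 [ 0.631 -0.056] [255, 170, 61]
sat 41 [ 0.673 -0.019] [255, 176, 68]
sat 42 [ 0.701 -0.028] [255, 170, 63]
g 49 [ 0.611 -0.008] [255, 255, 254]
b 42 [ 0.63  -0.056] [255, 168, 60]
b 43 [ 0.673 -0.017] [255, 170, 63]
b 47 [ 0.7   -0.026] [255, 159, 53]
b 42 [ 0.611 -0.01 ] [255, 255, 254]
b 48 [ 0.602 -0.041] [246, 242, 241]
60 15 33 (6, 0) [10.2, 24.7, 16.1]
60 15 33 (7, 3) [9.8, 25.1, 15.9]
60 15 35 (7, 0) [9.1, 23.0, 13.1]
60 20 33 (6, 0) [10.0, 27.8, 12.2]
60 20 33 (7, 3) [9.3, 24.7, 12.3]
60 20 35 (7, 0) [8.8, 25.3, 9.3]
45 15 33 (6, 0) [10.2, 14.4, 16.1]
45 15 33 (7, 3) [9.8, 17.5, 15.9]
45 15 35 (7, 0) [9.1, 12.8, 13.1]
45 20 33 (6, 0) [10.0, 18.5, 12.2]
45 20 33 (7, 3) [9.3, 21.6, 12.3]
45 20 35 (7, 0) [8.8, 16.9, 9.3]
35 15 33 (6, 0) [10.2, 7.3, 16.1]
35 15 33 (7, 3) [9.8, 10.2, 15.9]
35 15 35 (7, 0) [9.1, 5.9, 13.1]
35 20 33 (6, 0) [10.0, 11.2, 12.2]
35 20 33 (7, 3) [9.3, 14.2, 12.3]
35 20 35 (7, 0) [8.8, 9.8, 9.3]
```

send_rows --moves '[{"slide": [0.02,0.02,-0.03],"turn": 0,"gripper": 0},{"slide": [0.02,0.05,-0.08],"turn": 0,"gripper": 0},{"slide": [0,0.1,-0.13],"turn": 0,"gripper": 0},{"slide": [-0.03,0.15,-0.18],"turn": 0,"gripper": 0},{"slide": [-0.08,0.2,-0.2],"turn": 0,"gripper": 0}]'

```text
time_s: 25.78
tcp_pos: [0.5237, -0.0352, 0.225]
eef_rot: [180.0, 0.2, 178.2]
contact_force: [-0.1, -0.5, -0.9]
gripper_width: 0.022
gripper_force: 60.0
```

send_rows --moves '[{"slide": [-0.08,0.07,0],"turn": 0.01,"gripper": 0},{"slide": [-0.18,0.16,0],"turn": 0.02,"gripper": 0},{"slide": [-0.28,0.26,0],"turn": 0.04,"gripper": 0},{"slide": [-0.37,0.34,0],"turn": 0.05,"gripper": 0},{"slide": [-0.42,0.4,0],"turn": 0.06,"gripper": 0}]'

```text
time_s: 26.2
tcp_pos: [0.5896, 0.0236, 0.2227]
eef_rot: [180.0, 0.0, 172.7]
contact_force: [-0.1, -0.3, -0.6]
gripper_width: 0.022
gripper_force: 60.0
```

```bash
python3 tilt.py; python3 -c "
from h import *
go(.5891,.0234,.146,172.7)"; python3 balls.py; python3 ears.py
```

```text
side 0.89 [np.float64(34.0), np.float64(35.0), np.float64(36.0), np.float64(37.0), np.float64(38.0)]
top 0.0 [np.float64(20.0), np.float64(21.0), np.float64(22.0), np.float64(23.0), np.float64(24.0), np.float64(25.0), np.float64(26.0), np.float64(27.0), np.float64(28.0), np.float64(29.0), np.float64(30.0), np.float64(31.0), np.float64(32.0), np.float64(33.0), np.float64(34.0), np.float64(35.0), np.float64(36.0), np.float64(37.0), np.float64(38.0), np.float64(39.0), np.float64(40.0), np.float64(41.0), np.float64(42.0), np.float64(43.0), np.float64(44.0), np.float64(45.0), np.float64(46.0), np.float64(47.0), np.float64(48.0), np.float64(49.0), np.float64(50.0), np.float64(51.0), np.float64(52.0), np.float64(53.0), np.float64(54.0), np.float64(55.0), np.float64(56.0), np.float64(57.0), np.float64(58.0), np.float64(59.0), np.float64(60.0)]
t 26.3 [0.5893 0.0236 0.2223] [-1.7999e+02 -1.0000e-02  1.7279e+02] w 0.0218 F [-0.8 -0.9 -1.6] -> slide [ 0.571 -0.231  0.616] turn -0.059
t 26.3 [0.5893 0.0236 0.2223] [-1.7999e+02 -1.0000e-02  1.7279e+02] w 0.0218 F [-0.8 -0.9 -1.6] -> slide [ 0.001 -0.002  0.509] turn 0.001
sat 40 [ 0.631 -0.057] [255, 187, 66]
sat 40 [ 0.674 -0.019] [178, 91, 35]
g 48 [ 0.61  -0.008] [175, 176, 166]
b 40 [ 0.63  -0.056] [255, 183, 65]
b 41 [ 0.673 -0.018] [187, 95, 37]
b 47 [ 0.609 -0.007] [176, 177, 167]
b 39 [0.701 0.   ] [255, 255, 255]
b 44 [ 0.69  -0.052] [246, 246, 241]
110 [0.6801 0.0588 0.084 ]
orange 60 [ 0.631 -0.054  0.045]
orange 118 [ 0.685 -0.021  0.045]
[[0.607, -0.001, 0.057], [0.7, -0.02, 0.055], [0.695, 0.006, 0.052], [0.631, -0.051, 0.051]]
```

send_rows --moves '[{"slide": [0.02,0.02,0.07],"turn": 0,"gripper": 0},{"slide": [0.05,0.04,0.14],"turn": 0,"gripper": 0},{"slide": [0.05,0.04,0.2],"turn": 0,"gripper": 0},{"slide": [0.05,0.04,0.25],"turn": 0,"gripper": 0},{"slide": [0.05,0.04,0.3],"turn": 0,"gripper": 0}]'

```text
time_s: 26.87
tcp_pos: [0.5803, 0.0284, 0.1767]
eef_rot: [-180.0, -0.0, 172.7]
contact_force: [-0.7, 0.2, -1.1]
gripper_width: 0.0215
gripper_force: 60.0
```

send_rows --moves '[{"slide": [0,0,0.04],"turn": 0,"gripper": 0},{"slide": [0,0,0.08],"turn": 0,"gripper": 0},{"slide": [0,0,0.12],"turn": 0,"gripper": 0},{"slide": [0,0,0.16],"turn": 0,"gripper": 0},{"slide": [0,0,0.2],"turn": 0,"gripper": 0}]'

```text
time_s: 27.28
tcp_pos: [0.5815, 0.0285, 0.1476]
eef_rot: [180.0, 0.1, 172.7]
contact_force: [3.1, -1.4, 6.9]
gripper_width: 0.0217
gripper_force: 60.0
```

send_rows --moves '[{"slide": [-0.02,-0.01,0.005],"turn": 0,"gripper": 0},{"slide": [-0.04,-0.03,0.01],"turn": 0,"gripper": 0},{"slide": [-0.05,-0.04,0.01],"turn": 0,"gripper": 0},{"slide": [-0.05,-0.04,0.01],"turn": 0,"gripper": 0},{"slide": [-0.05,-0.04,0.01],"turn": 0,"gripper": 0}]'

```text
time_s: 27.7
tcp_pos: [0.5873, 0.0214, 0.1461]
eef_rot: [-180.0, -0.0, 172.7]
contact_force: [-0.7, -0.8, -1.8]
gripper_width: 0.0215
gripper_force: 60.0
```

```bash
python3 -c "
from h import *
go(.5891,.0234,.146,172.7)
from tilt import tilt; tilt()"|cut -c1-200
```

```text
t 27.7 [0.5873 0.0214 0.1461] [-1.8000e+02 -4.0000e-02  1.7269e+02] w 0.0215 F [-0.7 -0.8 -1.8] -> slide [-0.01   0.015  0.001] turn -0.0
side 0.74 [np.float64(34.0), np.float64(35.0), np.float64(36.0), np.float64(37.0), np.float64(38.0)]
top 0.0 [np.float64(20.0), np.float64(21.0), np.float64(22.0), np.float64(23.0), np.float64(24.0), np.float64(25.0), np.float64(26.0), np.float64(27.0), np.float64(28.0), np.float64(29.0), np.float64(
```

send_rows --moves '[{"slide": [-0.02,-0.025,0],"turn": 0,"gripper": 0},{"slide": [-0.04,-0.055,0],"turn": 0,"gripper": 0},{"slide": [-0.055,-0.09,0],"turn": 0,"gripper": 0},{"slide": [-0.06,-0.12,0],"turn": 0,"gripper": 0},{"slide": [-0.065,-0.155,0],"turn": 0,"gripper": 0}]'

```text
time_s: 28.22
tcp_pos: [0.5944, -0.0033, 0.1462]
eef_rot: [-180.0, 0.0, 172.7]
contact_force: [0.1, -0.4, -0.5]
gripper_width: 0.0217
gripper_force: 60.0
```

send_rows --moves '[{"slide": [0,-0.035,0],"turn": 0,"gripper": 0},{"slide": [0.01,-0.07,0],"turn": 0,"gripper": 0},{"slide": [0.025,-0.1,0],"turn": 0,"gripper": 0},{"slide": [0.04,-0.13,0],"turn": 0,"gripper": 0},{"slide": [0.065,-0.155,0],"turn": 0,"gripper": 0}]'

```text
time_s: 28.63
tcp_pos: [0.5821, -0.0248, 0.1468]
eef_rot: [180.0, 0.1, 172.7]
contact_force: [0.9, -0.4, 0.2]
gripper_width: 0.0216
gripper_force: 60.0
```

send_rows --moves '[{"slide": [0.025,-0.02,0],"turn": 0,"gripper": 0},{"slide": [0.055,-0.04,0],"turn": 0,"gripper": 0},{"slide": [0.09,-0.055,0],"turn": 0,"gripper": 0},{"slide": [0.12,-0.06,0],"turn": 0,"gripper": 0},{"slide": [0.155,-0.065,0],"turn": 0,"gripper": 0}]'

```text
time_s: 29.05
tcp_pos: [0.5555, -0.0316, 0.1458]
eef_rot: [-180.0, -0.1, 172.7]
contact_force: [0.7, -0.4, 0.4]
gripper_width: 0.0216
gripper_force: 60.0
```

send_rows --moves '[{"slide": [0.035,0,0],"turn": 0,"gripper": 0},{"slide": [0.07,0.01,0],"turn": 0,"gripper": 0},{"slide": [0.1,0.025,0],"turn": 0,"gripper": 0},{"slide": [0.13,0.04,0],"turn": 0,"gripper": 0},{"slide": [0.155,0.065,0],"turn": 0,"gripper": 0}]'

```text
time_s: 29.47
tcp_pos: [0.5363, -0.018, 0.1469]
eef_rot: [180.0, 0.1, 172.8]
contact_force: [3.4, -1.8, 0.6]
gripper_width: 0.0217
gripper_force: 60.0
```

```bash
python3 tilt.py|cut -c1-200; python3 ears.py
```

```text
side 0.89 [np.float64(35.0), np.float64(36.0), np.float64(37.0)]
top 0.21 [np.float64(56.0), np.float64(57.0), np.float64(58.0), np.float64(59.0), np.float64(60.0)]
t 29.57 [ 0.5361 -0.0176  0.147 ] [1.7995e+02 1.3000e-01 1.7279e+02] w 0.0218 F [ 3.2  0.6 -0.1] -> slide [0.254 0.086 0.113] turn -0.059
65 [ 0.6206 -0.0861  0.084 ]
111 [0.6776 0.0586 0.084 ]
orange 64 [ 0.696 -0.035  0.045]
orange 58 [ 0.595 -0.026  0.045]
orange 59 [ 0.631 -0.002  0.045]
[[0.648, -0.064, 0.055], [0.647, 0.032, 0.054], [0.595, -0.021, 0.05], [0.698, -0.001, 0.055], [0.632, 0.002, 0.057], [0.615, 0.024, 0.057]]
```

send_rows --moves '[{"slide": [0.02,0.025,0],"turn": 0,"gripper": 0},{"slide": [0.04,0.055,0],"turn": 0,"gripper": 0},{"slide": [0.055,0.09,0],"turn": 0,"gripper": 0},{"slide": [0.06,0.12,0],"turn": 0,"gripper": 0},{"slide": [0.065,0.155,0],"turn": 0,"gripper": 0}]'

```text
time_s: 30.08
tcp_pos: [0.5271, 0.0059, 0.1456]
eef_rot: [-179.9, -0.2, 172.7]
contact_force: [-0.6, -0.1, -1.6]
gripper_width: 0.0218
gripper_force: 60.0
```

send_rows --moves '[{"slide": [0,0.035,0],"turn": 0,"gripper": 0},{"slide": [-0.01,0.07,0],"turn": 0,"gripper": 0},{"slide": [-0.025,0.1,0],"turn": 0,"gripper": 0},{"slide": [-0.04,0.13,0],"turn": 0,"gripper": 0},{"slide": [-0.065,0.155,0],"turn": 0,"gripper": 0}]'

```text
time_s: 30.5
tcp_pos: [0.5416, 0.0277, 0.1462]
eef_rot: [-180.0, -0.0, 172.7]
contact_force: [1.9, -3.7, 0.0]
gripper_width: 0.0215
gripper_force: 60.0
```

send_rows --moves '[{"slide": [-0.025,0.02,0],"turn": 0,"gripper": 0},{"slide": [-0.055,0.04,0],"turn": 0,"gripper": 0},{"slide": [-0.09,0.055,0],"turn": 0,"gripper": 0},{"slide": [-0.12,0.06,0],"turn": 0,"gripper": 0},{"slide": [-0.155,0.065,0],"turn": 0,"gripper": 0}]'

```text
time_s: 30.92
tcp_pos: [0.5656, 0.0341, 0.1459]
eef_rot: [-180.0, -0.1, 172.7]
contact_force: [-0.5, -3.2, -1.3]
gripper_width: 0.022
gripper_force: 60.0
```

send_rows --moves '[{"slide": [-0.035,0,0],"turn": 0,"gripper": 0},{"slide": [-0.07,-0.01,0],"turn": 0,"gripper": 0},{"slide": [-0.1,-0.025,0],"turn": 0,"gripper": 0},{"slide": [-0.13,-0.04,0],"turn": 0,"gripper": 0},{"slide": [-0.155,-0.065,0],"turn": 0,"gripper": 0}]'

```text
time_s: 31.33
tcp_pos: [0.5879, 0.0216, 0.1463]
eef_rot: [180.0, -0.0, 172.7]
contact_force: [-2.5, 0.6, -0.0]
gripper_width: 0.0216
gripper_force: 60.0
```

```bash
python3 tilt.py|cut -c1-200; python3 ears.py
```

```text
side 0.74 [np.float64(34.0), np.float64(35.0), np.float64(36.0), np.float64(37.0)]
top 0.0 [np.float64(20.0), np.float64(21.0), np.float64(22.0), np.float64(23.0), np.float64(24.0), np.float64(25.0), np.float64(26.0), np.float64(27.0), np.float64(28.0), np.float64(29.0), np.float64(
t 31.43 [0.5877 0.0212 0.1461] [ 1.8000e+02 -2.0000e-02  1.7269e+02] w 0.0215 F [-0.6  0.1 -1.4] -> slide [ 0.562 -0.214  0.107] turn -0.06
113 [0.6782 0.0704 0.084 ]
orange 88 [ 0.688 -0.024  0.045]
orange 54 [ 0.597 -0.003  0.045]
[[0.6, -0.001, 0.05], [0.694, -0.022, 0.056], [0.661, 0.049, 0.056]]
```

send_rows --moves '[{"slide": [-0.02,-0.025,0],"turn": 0,"gripper": 0},{"slide": [-0.04,-0.055,0],"turn": 0,"gripper": 0},{"slide": [-0.055,-0.09,0],"turn": 0,"gripper": 0},{"slide": [-0.06,-0.12,0],"turn": 0,"gripper": 0},{"slide": [-0.065,-0.155,0],"turn": 0,"gripper": 0}]'

```text
time_s: 31.95
tcp_pos: [0.5945, -0.0032, 0.1464]
eef_rot: [180.0, 0.0, 172.7]
contact_force: [-0.6, 0.5, -0.7]
gripper_width: 0.0221
gripper_force: 60.0
```

send_rows --moves '[{"slide": [0,-0.035,0],"turn": 0,"gripper": 0},{"slide": [0.01,-0.07,0],"turn": 0,"gripper": 0},{"slide": [0.025,-0.1,0],"turn": 0,"gripper": 0},{"slide": [0.04,-0.13,0],"turn": 0,"gripper": 0},{"slide": [0.065,-0.155,0],"turn": 0,"gripper": 0}]'

```text
time_s: 32.37
tcp_pos: [0.5853, -0.0231, 0.149]
eef_rot: [179.8, 0.5, 172.8]
contact_force: [2.6, 6.7, 9.0]
gripper_width: 0.0217
gripper_force: 60.1
```

send_rows --moves '[{"slide": [0.025,-0.02,0],"turn": 0,"gripper": 0},{"slide": [0.055,-0.04,0],"turn": 0,"gripper": 0},{"slide": [0.09,-0.055,0],"turn": 0,"gripper": 0},{"slide": [0.12,-0.06,0],"turn": 0,"gripper": 0},{"slide": [0.155,-0.065,0],"turn": 0,"gripper": 0}]'

```text
time_s: 32.78
tcp_pos: [0.5599, -0.0309, 0.1478]
eef_rot: [179.9, 0.4, 172.8]
contact_force: [6.5, 1.3, 1.9]
gripper_width: 0.0224
gripper_force: 60.0
```

send_rows --moves '[{"slide": [0.035,0,0],"turn": 0,"gripper": 0},{"slide": [0.07,0.01,0],"turn": 0,"gripper": 0},{"slide": [0.1,0.025,0],"turn": 0,"gripper": 0},{"slide": [0.13,0.04,0],"turn": 0,"gripper": 0},{"slide": [0.155,0.065,0],"turn": 0,"gripper": 0}]'

```text
time_s: 33.2
tcp_pos: [0.5376, -0.0182, 0.1476]
eef_rot: [179.9, 0.3, 172.8]
contact_force: [6.4, 1.3, 1.7]
gripper_width: 0.0221
gripper_force: 60.0
```

```bash
python3 tilt.py|cut -c1-200; python3 ears.py
```

```text
side 0.74 [np.float64(44.0), np.float64(45.0), np.float64(46.0), np.float64(47.0), np.float64(48.0)]
top 0.26 [np.float64(58.0), np.float64(59.0), np.float64(60.0)]
t 33.3 [ 0.5373 -0.0177  0.1476] [179.9    0.3  172.79] w 0.022 F [5.1 3.3 1.8] -> slide [0.262 0.086 0.117] turn -0.059
26 [ 0.6159 -0.0847  0.084 ]
106 [0.6852 0.0561 0.084 ]
orange 65 [ 0.675 -0.053  0.045]
orange 35 [ 0.629 -0.035  0.045]
orange 67 [ 0.595 -0.009  0.045]
[[0.675, -0.047, 0.051], [0.601, -0.04, 0.054], [0.634, 0.036, 0.056], [0.628, -0.029, 0.058], [0.596, -0.004, 0.053]]
```

send_rows --moves '[{"slide": [0,0,-0.06],"turn": 0,"gripper": 0},{"slide": [0,0,-0.12],"turn": 0,"gripper": 0},{"slide": [0,0,-0.18],"turn": 0,"gripper": 0},{"slide": [0,0,-0.24],"turn": 0,"gripper": 0},{"slide": [0,0,-0.3],"turn": 0,"gripper": 0}]'

```text
time_s: 33.82
tcp_pos: [0.5346, -0.019, 0.1918]
eef_rot: [-180.0, -0.1, 172.7]
contact_force: [-0.2, 0.6, -1.4]
gripper_width: 0.0214
gripper_force: 60.0
```

send_rows --moves '[{"slide": [0.12,0,0],"turn": -0.01,"gripper": 0},{"slide": [0.3,0,0],"turn": -0.02,"gripper": 0},{"slide": [0.48,0,0],"turn": -0.04,"gripper": 0},{"slide": [0.65,-0.01,0],"turn": -0.05,"gripper": 0},{"slide": [0.76,-0.01,0],"turn": -0.06,"gripper": 0}]'

```text
time_s: 34.23
tcp_pos: [0.4195, -0.0062, 0.1914]
eef_rot: [-180.0, -0.1, 178.1]
contact_force: [-0.6, -0.8, -0.6]
gripper_width: 0.0219
gripper_force: 60.0
```

send_rows --moves '[{"slide": [0,0,0.08],"turn": 0,"gripper": 0},{"slide": [0,0,0.18],"turn": 0,"gripper": 0},{"slide": [0,0,0.28],"turn": 0,"gripper": 0},{"slide": [0,0,0.37],"turn": 0,"gripper": 0},{"slide": [0,0,0.43],"turn": 0,"gripper": 0}]' --newtons 35

```text
time_s: 34.65
tcp_pos: [0.4214, -0.0059, 0.1261]
eef_rot: [-180.0, -0.1, 178.1]
contact_force: [-0.5, -0.2, -0.7]
gripper_width: 0.0218
gripper_force: 35.0
```

```bash
python3 -c "
from h import *
go(.4715,-.0045,.141,178.1)
from tilt import tilt; tilt()"|cut -c1-200; python3 ears.py; python3 balls.py
```

```text
t 34.65 [ 0.4214 -0.0059  0.1261] [-1.7998e+02 -7.0000e-02  1.7811e+02] w 0.0218 F [-0.5 -0.2 -0.7] -> slide [-0.334  0.021 -0.1  ] turn 0.0
side 1.0 [np.float64(43.0), np.float64(44.0), np.float64(45.0), np.float64(46.0), np.float64(47.0), np.float64(48.0)]
top 0.89 [np.float64(44.0), np.float64(45.0), np.float64(46.0), np.float64(47.0), np.float64(48.0), np.float64(49.0), np.float64(50.0), np.float64(51.0), np.float64(53.0)]
94 [ 0.604  -0.0739  0.084 ]
104 [0.6853 0.0558 0.084 ]
orange 65 [ 0.675 -0.052  0.045]
orange 65 [ 0.645 -0.034  0.045]
orange 68 [ 0.595 -0.01   0.045]
[[0.606, -0.043, 0.057], [0.693, -0.016, 0.05], [0.597, -0.003, 0.053]]
sat 39 [ 0.676 -0.054] [163, 83, 31]
sat 38 [ 0.595 -0.01 ] [255, 165, 62]
sat 40 [ 0.644 -0.036] [255, 164, 57]
g 44 [ 0.692 -0.021] [254, 254, 252]
g 43 [ 0.595 -0.009] [255, 164, 62]
g 41 [ 0.643 -0.034] [254, 157, 54]
g 41 [ 0.607 -0.047] [254, 254, 253]
b 41 [ 0.644 -0.035] [255, 161, 55]
b 39 [ 0.677 -0.055] [163, 83, 31]
b 46 [ 0.691 -0.021] [254, 254, 251]
b 39 [ 0.595 -0.011] [255, 167, 62]
b 42 [ 0.606 -0.046] [254, 254, 253]
```

send_rows --moves '[{"slide": [-0.03,0,0],"turn": 0,"gripper": 0},{"slide": [-0.06,0.01,0],"turn": 0,"gripper": 0},{"slide": [-0.09,0.01,0],"turn": 0,"gripper": 0},{"slide": [-0.12,0.01,0],"turn": 0,"gripper": 0},{"slide": [-0.15,0.01,-0.005],"turn": 0,"gripper": 0}]'

```text
time_s: 35.32
tcp_pos: [0.4453, -0.0048, 0.1276]
eef_rot: [-180.0, -0.0, 178.1]
contact_force: [-0.1, 0.6, -2.1]
gripper_width: 0.0218
gripper_force: 35.0
```

send_rows --moves '[{"slide": [-0.04,0,-0.02],"turn": 0,"gripper": 0},{"slide": [-0.08,0,-0.04],"turn": 0,"gripper": 0},{"slide": [-0.12,0,-0.06],"turn": 0,"gripper": 0},{"slide": [-0.16,0,-0.08],"turn": 0,"gripper": 0},{"slide": [-0.19,0,-0.095],"turn": 0,"gripper": 0}]'

```text
time_s: 35.73
tcp_pos: [0.4723, -0.0063, 0.1412]
eef_rot: [-180.0, -0.2, 178.1]
contact_force: [-3.5, -0.0, -1.7]
gripper_width: 0.0218
gripper_force: 35.0
```

```bash
python3 -c "
from h import *
go(.4715,-.0045,.141,178.1)
from tilt import tilt; tilt()"|cut -c1-200
python3 - <<'E'
from clr import ev
for phi in(50,35):
  for psi in(10,14):
    for r,c in((36,(10,-2)),(38,(10,-2)),(40,(10,-2)),(38,(10,2))): print(phi,psi,r,c,[float(v) for v in ev(phi,psi,r,c,S=.574,C=.819)])
E
```

```text
t 35.73 [ 0.4723 -0.0063  0.1412] [-179.95   -0.2   178.09] w 0.0218 F [-3.5 -0.  -1.7] -> slide [0.005 0.012 0.001] turn -0.0
side 0.84 [np.float64(32.0), np.float64(33.0), np.float64(34.0), np.float64(35.0), np.float64(36.0)]
top 0.16 [np.float64(42.0), np.float64(43.0), np.float64(44.0), np.float64(45.0), np.float64(46.0), np.float64(47.0), np.float64(48.0), np.float64(49.0), np.float64(50.0), np.float64(51.0), np.float64
50 10 36 (10, -2) [12.7, 10.9, 10.4]
50 10 38 (10, -2) [10.7, 8.9, 8.4]
50 10 40 (10, -2) [8.7, 7.0, 6.4]
50 10 38 (10, 2) [9.5, 12.5, 9.1]
50 14 36 (10, -2) [12.7, 14.0, 7.2]
50 14 38 (10, -2) [10.7, 12.0, 5.2]
50 14 40 (10, -2) [8.7, 10.1, 3.2]
50 14 38 (10, 2) [9.1, 15.7, 6.2]
35 10 36 (10, -2) [12.7, 2.6, 10.4]
35 10 38 (10, -2) [10.7, 0.8, 8.4]
35 10 40 (10, -2) [8.7, -1.1, 6.4]
35 10 38 (10, 2) [9.5, 3.4, 9.1]
35 14 36 (10, -2) [12.7, 5.1, 7.2]
35 14 38 (10, -2) [10.7, 3.2, 5.2]
35 14 40 (10, -2) [8.7, 1.4, 3.2]
35 14 38 (10, 2) [9.1, 6.2, 6.2]
```

send_rows --moves '[{"slide": [0.03,0,-0.02],"turn": 0,"gripper": 0},{"slide": [0.03,0,-0.12],"turn": 0,"gripper": 0},{"slide": [0.03,0,-0.28],"turn": 0,"gripper": 0},{"slide": [0.03,0,-0.44],"turn": 0,"gripper": 0},{"slide": [0.03,0.02,-0.56],"turn": 0,"gripper": 0}]' --newtons 60

```text
time_s: 36.25
tcp_pos: [0.4699, -0.0025, 0.2286]
eef_rot: [179.9, 0.2, 178.1]
contact_force: [0.8, 0.2, -1.2]
gripper_width: 0.0216
gripper_force: 60.0
```

send_rows --moves '[{"slide": [-0.12,0.04,0],"turn": 0,"gripper": 0},{"slide": [-0.3,0.08,0],"turn": 0,"gripper": 0},{"slide": [-0.5,0.13,0],"turn": 0,"gripper": 0},{"slide": [-0.68,0.17,0],"turn": 0,"gripper": 0},{"slide": [-0.81,0.19,0],"turn": 0,"gripper": 0}]'

```text
time_s: 36.67
tcp_pos: [0.594, 0.0228, 0.2266]
eef_rot: [180.0, 0.2, 178.2]
contact_force: [-0.1, -0.0, -1.1]
gripper_width: 0.0217
gripper_force: 60.0
```

```bash
python3 -c "
from h import *
go(.5902,.021,.1483,178.1)
from tilt import tilt; tilt()"|cut -c1-200; python3 balls.py
```

```text
t 36.67 [0.594  0.0228 0.2266] [179.97   0.19 178.17] w 0.0217 F [-0.1 -0.  -1.1] -> slide [ 0.025 -0.013  0.522] turn 0.001
side 0.95 [np.float64(32.0), np.float64(33.0), np.float64(34.0), np.float64(35.0), np.float64(36.0)]
top 0.0 [np.float64(20.0), np.float64(21.0), np.float64(22.0), np.float64(23.0), np.float64(24.0), np.float64(25.0), np.float64(26.0), np.float64(27.0), np.float64(28.0), np.float64(29.0), np.float64(
sat 40 [ 0.595 -0.011] [184, 94, 37]
sat 39 [ 0.646 -0.035] [178, 91, 35]
sat 40 [ 0.677 -0.055] [193, 195, 183]
g 49 [0.598 0.   ] [215, 105, 33]
g 40 [ 0.695 -0.024] [255, 255, 255]
b 39 [ 0.645 -0.035] [178, 91, 34]
b 39 [ 0.596 -0.011] [183, 93, 36]
b 40 [ 0.677 -0.055] [192, 193, 182]
b 39 [ 0.694 -0.024] [255, 255, 255]
```

send_rows --moves '[{"slide": [0.01,-0.01,0.07],"turn": 0,"gripper": 0},{"slide": [0.02,-0.01,0.15],"turn": 0,"gripper": 0},{"slide": [0.025,-0.01,0.22],"turn": 0,"gripper": 0},{"slide": [0.025,-0.01,0.28],"turn": 0,"gripper": 0},{"slide": [0.025,-0.01,0.32],"turn": 0,"gripper": 0}]'

```text
time_s: 37.23
tcp_pos: [0.5864, 0.0203, 0.1767]
eef_rot: [-180.0, -0.0, 178.1]
contact_force: [-0.1, -0.5, -0.8]
gripper_width: 0.0219
gripper_force: 60.0
```

send_rows --moves '[{"slide": [0,0,0.04],"turn": 0,"gripper": 0},{"slide": [0,0,0.08],"turn": 0,"gripper": 0},{"slide": [0,0,0.12],"turn": 0,"gripper": 0},{"slide": [0,0,0.16],"turn": 0,"gripper": 0},{"slide": [0,0,0.2],"turn": 0,"gripper": 0}]'

```text
time_s: 37.65
tcp_pos: [0.5908, 0.0202, 0.1503]
eef_rot: [180.0, 0.4, 178.2]
contact_force: [1.6, -4.2, 7.8]
gripper_width: 0.0216
gripper_force: 60.0
```

send_rows --moves '[{"slide": [-0.025,-0.03,0],"turn": 0,"gripper": 0},{"slide": [-0.045,-0.065,0],"turn": 0,"gripper": 0},{"slide": [-0.06,-0.1,0],"turn": 0,"gripper": 0},{"slide": [-0.07,-0.14,0],"turn": 0,"gripper": 0},{"slide": [-0.075,-0.18,0],"turn": 0,"gripper": 0}]'

```text
time_s: 38.07
tcp_pos: [0.5977, -0.0075, 0.1475]
eef_rot: [-180.0, -0.0, 178.1]
contact_force: [0.4, 0.7, -0.7]
gripper_width: 0.0216
gripper_force: 60.0
```

send_rows --moves '[{"slide": [0,-0.04,0],"turn": 0,"gripper": 0},{"slide": [0.01,-0.08,0],"turn": 0,"gripper": 0},{"slide": [0.03,-0.115,0],"turn": 0,"gripper": 0},{"slide": [0.05,-0.15,0],"turn": 0,"gripper": 0},{"slide": [0.075,-0.18,0],"turn": 0,"gripper": 0}]'

```text
time_s: 38.48
tcp_pos: [0.5839, -0.032, 0.1475]
eef_rot: [179.8, -0.1, 178.2]
contact_force: [-8.3, 12.3, 5.5]
gripper_width: 0.0217
gripper_force: 60.5
```

```bash
python3 tilt.py|cut -c1-200; python3 ears.py
```

```text
side 0.79 [np.float64(36.0), np.float64(37.0)]
top 0.0 [np.float64(20.0), np.float64(21.0), np.float64(22.0), np.float64(23.0), np.float64(24.0), np.float64(25.0), np.float64(26.0), np.float64(27.0), np.float64(28.0), np.float64(29.0), np.float64(
t 38.58 [ 0.5828 -0.0324  0.1476] [179.86  -0.2  178.15] w 0.0213 F [-9.6  9.3  5.1] -> slide [0.559 0.198 0.117] turn 0.001
103 [0.6975 0.0509 0.084 ]
orange 19 [ 0.669 -0.073  0.045]
orange 57 [ 0.648 -0.033  0.045]
orange 64 [ 0.605 -0.005  0.045]
[[0.611, -0.036, 0.054], [0.678, 0.037, 0.057], [0.645, 0.038, 0.053]]
```

send_rows --moves '[{"slide": [0.02,0.03,0],"turn": 0,"gripper": 0},{"slide": [0.06,0.02,0],"turn": 0,"gripper": 0},{"slide": [0.1,0.01,0],"turn": 0,"gripper": 0},{"slide": [0.14,-0.01,0],"turn": 0,"gripper": 0},{"slide": [0.18,-0.02,0],"turn": 0,"gripper": 0}]'

```text
time_s: 39.1
tcp_pos: [0.5614, -0.0359, 0.1503]
eef_rot: [180.0, 0.5, 178.2]
contact_force: [2.9, 0.7, 6.3]
gripper_width: 0.022
gripper_force: 60.0
```

```bash
python3 tilt.py|cut -c1-200; python3 ears.py
```

```text
side 0.89 [np.float64(38.0), np.float64(39.0)]
top 0.11 [np.float64(57.0), np.float64(58.0), np.float64(59.0), np.float64(60.0)]
t 39.2 [ 0.5606 -0.036   0.1504] [179.96   0.42 178.16] w 0.0216 F [3.6 0.8 5.3] -> slide [0.412 0.227 0.136] turn 0.001
12 [ 0.5938 -0.0517  0.084 ]
100 [0.6977 0.0513 0.084 ]
orange 36 [ 0.666 -0.069  0.045]
orange 58 [ 0.639 -0.036  0.045]
orange 61 [ 0.605 -0.004  0.045]
[[0.611, 0.001, 0.053], [0.611, -0.036, 0.055], [0.644, 0.038, 0.054], [0.641, -0.031, 0.051], [0.664, -0.06, 0.057], [0.679, 0.034, 0.055]]
```

send_rows --moves '[{"slide": [-0.01,0.04,0.02],"turn": 0,"gripper": 0},{"slide": [0.01,0.06,0.04],"turn": 0,"gripper": 0},{"slide": [0.04,0.07,0.06],"turn": 0,"gripper": 0},{"slide": [0.08,0.08,0.06],"turn": 0,"gripper": 0},{"slide": [0.12,0.09,0.06],"turn": 0,"gripper": 0}]'

```text
time_s: 39.72
tcp_pos: [0.5437, -0.0209, 0.1405]
eef_rot: [179.9, 0.4, 178.2]
contact_force: [6.6, 3.3, 1.8]
gripper_width: 0.0216
gripper_force: 60.0
```

```bash
python3 tilt.py|cut -c1-200; python3 ears.py
```

```text
side 0.84 [np.float64(41.0), np.float64(42.0), np.float64(43.0), np.float64(44.0), np.float64(45.0), np.float64(46.0)]
top 0.21 [np.float64(56.0), np.float64(57.0), np.float64(58.0), np.float64(59.0), np.float64(60.0)]
t 39.82 [ 0.5429 -0.0208  0.1407] [179.89   0.37 178.19] w 0.0218 F [3.5 3.8 5.4] -> slide [0.29  0.13  0.072] turn 0.001
29 [ 0.6119 -0.0824  0.084 ]
100 [0.6896 0.0523 0.084 ]
orange 66 [ 0.659 -0.063  0.045]
orange 20 [ 0.627 -0.024  0.045]
orange 69 [ 0.601 -0.005  0.045]
[[0.67, 0.036, 0.057], [0.66, -0.059, 0.054], [0.601, -0.043, 0.058]]
```

send_rows --moves '[{"slide": [-0.01,0,-0.06],"turn": 0,"gripper": 0},{"slide": [-0.01,0,-0.14],"turn": 0,"gripper": 0},{"slide": [0,0,-0.22],"turn": 0,"gripper": 0},{"slide": [0,0,-0.3],"turn": 0,"gripper": 0},{"slide": [0,0,-0.38],"turn": 0,"gripper": 0}]'

```text
time_s: 40.33
tcp_pos: [0.5391, -0.0225, 0.1959]
eef_rot: [-179.9, -0.2, 178.1]
contact_force: [-0.4, -0.7, -1.0]
gripper_width: 0.0216
gripper_force: 60.0
```

send_rows --moves '[{"slide": [0.12,0.01,0],"turn": 0,"gripper": 0},{"slide": [0.3,0.03,0],"turn": 0,"gripper": 0},{"slide": [0.48,0.05,0],"turn": 0,"gripper": 0},{"slide": [0.66,0.07,0],"turn": 0,"gripper": 0},{"slide": [0.77,0.09,0],"turn": 0,"gripper": 0}]'

```text
time_s: 40.75
tcp_pos: [0.4219, -0.0057, 0.195]
eef_rot: [-179.9, -0.2, 178.0]
contact_force: [1.0, -0.2, -1.4]
gripper_width: 0.0214
gripper_force: 60.0
```

send_rows --moves '[{"slide": [0,0,0.08],"turn": 0,"gripper": 0},{"slide": [0,0,0.18],"turn": 0,"gripper": 0},{"slide": [0,0,0.28],"turn": 0,"gripper": 0},{"slide": [0,0,0.38],"turn": 0,"gripper": 0},{"slide": [0,0,0.45],"turn": 0,"gripper": 0}]' --newtons 35

```text
time_s: 41.17
tcp_pos: [0.4237, -0.0055, 0.1269]
eef_rot: [-179.9, -0.2, 178.1]
contact_force: [-0.7, 0.4, -0.3]
gripper_width: 0.0218
gripper_force: 35.0
```

send_rows --moves '[{"slide": [-0.03,0,0],"turn": 0,"gripper": 0},{"slide": [-0.06,0,0],"turn": 0,"gripper": 0},{"slide": [-0.09,0,0],"turn": 0,"gripper": 0},{"slide": [-0.12,0,0],"turn": 0,"gripper": 0},{"slide": [-0.15,0,-0.01],"turn": 0,"gripper": 0}]'

```text
time_s: 41.58
tcp_pos: [0.4492, -0.0051, 0.1303]
eef_rot: [180.0, 0.0, 178.1]
contact_force: [-0.1, -0.2, -1.0]
gripper_width: 0.0221
gripper_force: 35.0
```

```bash
python3 -c "
from h import *
go(.481,-.0045,.148,178.1)
from tilt import tilt; tilt()"|cut -c1-200; python3 ears.py; python3 balls.py
```

```text
t 41.58 [ 0.4492 -0.0051  0.1303] [1.7999e+02 2.0000e-02 1.7811e+02] w 0.0221 F [-0.1 -0.2 -1. ] -> slide [-0.212  0.011 -0.118] turn 0.0
side 1.0 [np.float64(41.0), np.float64(42.0), np.float64(43.0), np.float64(44.0), np.float64(45.0)]
top 0.68 [np.float64(44.0), np.float64(45.0), np.float64(46.0), np.float64(47.0), np.float64(48.0), np.float64(50.0), np.float64(52.0), np.float64(54.0), np.float64(55.0), np.float64(56.0), np.float64
90 [ 0.6019 -0.072   0.084 ]
103 [0.6894 0.0529 0.084 ]
orange 66 [ 0.659 -0.063  0.045]
orange 67 [ 0.632 -0.034  0.045]
orange 71 [ 0.601 -0.005  0.045]
[[0.658, -0.056, 0.053], [0.68, -0.038, 0.051], [0.605, 0.0, 0.053], [0.643, 0.036, 0.056]]
sat 39 [ 0.602 -0.006] [255, 171, 63]
sat 38 [ 0.66  -0.064] [167, 86, 33]
sat 40 [ 0.632 -0.036] [254, 165, 58]
g 45 [ 0.6   -0.006] [254, 165, 60]
g 41 [ 0.632 -0.034] [254, 163, 57]
g 42 [ 0.607 -0.048] [254, 254, 253]
b 41 [ 0.601 -0.005] [254, 168, 62]
b 39 [ 0.66  -0.064] [167, 86, 33]
b 46 [ 0.63  -0.037] [254, 160, 55]
b 40 [ 0.607 -0.047] [254, 254, 253]
```

send_rows --moves '[{"slide": [-0.04,0,-0.02],"turn": 0,"gripper": 0},{"slide": [-0.08,0,-0.045],"turn": 0,"gripper": 0},{"slide": [-0.13,0,-0.07],"turn": 0,"gripper": 0},{"slide": [-0.17,0.01,-0.095],"turn": 0,"gripper": 0},{"slide": [-0.21,0.01,-0.115],"turn": 0,"gripper": 0}]'

```text
time_s: 42.25
tcp_pos: [0.478, -0.0057, 0.1468]
eef_rot: [-179.9, -0.3, 178.1]
contact_force: [-3.4, -3.5, -0.6]
gripper_width: 0.0221
gripper_force: 35.0
```

send_rows --moves '[{"slide": [0.03,0,-0.03],"turn": 0,"gripper": 0},{"slide": [0.03,0,-0.13],"turn": 0,"gripper": 0},{"slide": [0.03,0,-0.28],"turn": 0,"gripper": 0},{"slide": [0.03,0,-0.43],"turn": 0,"gripper": 0},{"slide": [0.03,0,-0.55],"turn": 0,"gripper": 0}]' --newtons 60

```text
time_s: 42.67
tcp_pos: [0.4761, -0.0042, 0.2318]
eef_rot: [180.0, 0.1, 178.1]
contact_force: [1.3, 0.2, 0.1]
gripper_width: 0.0215
gripper_force: 60.0
```

```bash
python3 tilt.py|cut -c1-200
python3 - <<'E'
from clr import ev
for phi in(47,):
  for psi in(4,10):
    for r,c in((28,(4,2)),(31,(4,2)),(34,(4,2))): print(phi,psi,r,c,[float(v) for v in ev(phi,psi,r,c,S=.515,C=.857)])
E
```

```text
side 1.0 [np.float64(31.0), np.float64(32.0), np.float64(33.0), np.float64(34.0), np.float64(35.0)]
top 0.26 [np.float64(42.0), np.float64(56.0), np.float64(59.0), np.float64(60.0)]
t 42.77 [ 0.4776 -0.0038  0.2334] [179.89   0.39 178.17] w 0.0216 F [-0.4 -0.1 -0.7] -> slide [-0.148  0.03   0.689] turn 0.001
47 4 28 (4, 2) [17.6, 15.7, 19.9]
47 4 31 (4, 2) [14.6, 12.8, 16.9]
47 4 34 (4, 2) [11.6, 9.9, 13.9]
47 10 28 (4, 2) [17.3, 19.7, 15.4]
47 10 31 (4, 2) [14.3, 16.7, 12.4]
47 10 34 (4, 2) [11.3, 13.8, 9.4]
```

send_rows --moves '[{"slide": [-0.1,0,0],"turn": 0,"gripper": 0},{"slide": [-0.25,0,0],"turn": 0,"gripper": 0},{"slide": [-0.4,-0.01,0.02],"turn": 0,"gripper": 0},{"slide": [-0.52,-0.01,0.06],"turn": 0,"gripper": 0},{"slide": [-0.59,-0.01,0.12],"turn": 0,"gripper": 0}]'

```text
time_s: 43.18
tcp_pos: [0.566, -0.0086, 0.2114]
eef_rot: [180.0, 0.1, 178.1]
contact_force: [-0.5, -0.3, -1.0]
gripper_width: 0.0218
gripper_force: 60.0
```

send_rows --moves '[{"slide": [0,0,0.1],"turn": 0,"gripper": 0},{"slide": [0,0,0.2],"turn": 0,"gripper": 0},{"slide": [0,0,0.29],"turn": 0,"gripper": 0},{"slide": [0,0,0.37],"turn": 0,"gripper": 0},{"slide": [0,0,0.43],"turn": 0,"gripper": 0}]'

```text
time_s: 43.6
tcp_pos: [0.5627, -0.0089, 0.1453]
eef_rot: [-180.0, -0.1, 178.1]
contact_force: [-18.8, 3.1, 38.8]
gripper_width: 0.0216
gripper_force: 60.0
```

```bash
python3 -c "
from h import *
go(.567,-.008,.1507,178.1)
from tilt import tilt; tilt()"|cut -c1-200
```

```text
t 43.6 [ 0.5627 -0.0089  0.1453] [-1.7997e+02 -1.3000e-01  1.7811e+02] w 0.0216 F [-18.8   3.1  38.8] -> slide [-0.029  0.007 -0.036] turn 0.0
side 0.89 [np.float64(30.0), np.float64(31.0), np.float64(32.0), np.float64(33.0), np.float64(34.0)]
top 0.0 [np.float64(20.0), np.float64(21.0), np.float64(22.0), np.float64(23.0), np.float64(24.0), np.float64(25.0), np.float64(26.0), np.float64(27.0), np.float64(28.0), np.float64(29.0), np.float64(
```

send_rows --moves '[{"slide": [0,0,-0.02],"turn": 0,"gripper": 0},{"slide": [0,0,-0.05],"turn": 0,"gripper": 0},{"slide": [-0.02,0,-0.05],"turn": 0,"gripper": 0},{"slide": [-0.04,0,-0.05],"turn": 0,"gripper": 0},{"slide": [-0.06,0,-0.05],"turn": 0,"gripper": 0}]'

```text
time_s: 44.12
tcp_pos: [0.5734, -0.0089, 0.1549]
eef_rot: [180.0, 0.0, 178.1]
contact_force: [0.1, 0.2, -0.6]
gripper_width: 0.0217
gripper_force: 60.0
```

send_rows --moves '[{"slide": [0,-0.035,0],"turn": 0,"gripper": 0},{"slide": [0.02,-0.07,0],"turn": 0,"gripper": 0},{"slide": [0.06,-0.09,0],"turn": 0,"gripper": 0},{"slide": [0.11,-0.087,0],"turn": 0,"gripper": 0},{"slide": [0.155,-0.055,0],"turn": 0,"gripper": 0}]'

```text
time_s: 44.53
tcp_pos: [0.5528, -0.0158, 0.1564]
eef_rot: [179.8, 0.5, 178.1]
contact_force: [6.1, 6.0, 1.3]
gripper_width: 0.0215
gripper_force: 60.0
```

send_rows --moves '[{"slide": [0.025,0.055,0],"turn": 0,"gripper": 0},{"slide": [0.02,0.12,0],"turn": 0,"gripper": 0},{"slide": [-0.025,0.175,0],"turn": 0,"gripper": 0},{"slide": [-0.095,0.2,0],"turn": 0,"gripper": 0},{"slide": [-0.16,0.19,0],"turn": 0,"gripper": 0}]'

```text
time_s: 44.95
tcp_pos: [0.5753, 0.0119, 0.1544]
eef_rot: [-180.0, -0.0, 178.2]
contact_force: [-1.6, -2.2, -0.5]
gripper_width: 0.0214
gripper_force: 60.0
```

send_rows --moves '[{"slide": [-0.055,-0.035,0],"turn": 0,"gripper": 0},{"slide": [-0.087,-0.08,0],"turn": 0,"gripper": 0},{"slide": [-0.102,-0.135,0],"turn": 0,"gripper": 0},{"slide": [-0.097,-0.193,0],"turn": 0,"gripper": 0},{"slide": [-0.071,-0.247,0],"turn": 0,"gripper": 0}]'

```text
time_s: 45.37
tcp_pos: [0.5837, -0.0277, 0.1541]
eef_rot: [-180.0, -0.0, 178.1]
contact_force: [0.5, 0.8, -1.3]
gripper_width: 0.0216
gripper_force: 60.0
```

```bash
python3 tilt.py|cut -c1-200; python3 ears.py
```

```text
side 0.89 [np.float64(33.0), np.float64(34.0), np.float64(35.0)]
top 0.0 [np.float64(20.0), np.float64(21.0), np.float64(22.0), np.float64(23.0), np.float64(24.0), np.float64(25.0), np.float64(26.0), np.float64(27.0), np.float64(28.0), np.float64(29.0), np.float64(
t 45.47 [ 0.5826 -0.028   0.1545] [-1.8000e+02 -5.0000e-02  1.7801e+02] w 0.0218 F [ 0.6  0.6 -1. ] -> slide [0.557 0.168 0.163] turn -0.001
5 [ 0.5892 -0.0486  0.084 ]
105 [0.6898 0.0537 0.084 ]
orange 22 [ 0.666 -0.07   0.045]
orange 137 [ 0.613 -0.014  0.045]
[[0.607, -0.038, 0.055], [0.625, -0.016, 0.052], [0.668, 0.037, 0.053]]
```

send_rows --moves '[{"slide": [0.045,-0.045,0.01],"turn": 0,"gripper": 0},{"slide": [0.1,-0.07,0.02],"turn": 0,"gripper": 0},{"slide": [0.165,-0.075,0.02],"turn": 0,"gripper": 0},{"slide": [0.23,-0.055,0.02],"turn": 0,"gripper": 0},{"slide": [0.28,-0.01,0.02],"turn": 0,"gripper": 0}]'

```text
time_s: 45.98
tcp_pos: [0.5415, -0.0266, 0.1527]
eef_rot: [-180.0, 0.2, 178.1]
contact_force: [-0.3, 0.1, -0.6]
gripper_width: 0.0217
gripper_force: 60.0
```

send_rows --moves '[{"slide": [0.035,0.06,0],"turn": 0,"gripper": 0},{"slide": [0.045,0.125,0],"turn": 0,"gripper": 0},{"slide": [0.035,0.19,0],"turn": 0,"gripper": 0},{"slide": [0,0.25,0],"turn": 0,"gripper": 0},{"slide": [-0.05,0.29,0],"turn": 0,"gripper": 0}]'

```text
time_s: 46.4
tcp_pos: [0.5511, 0.0185, 0.1516]
eef_rot: [-180.0, 0.0, 178.2]
contact_force: [0.8, -0.5, -1.5]
gripper_width: 0.0218
gripper_force: 60.0
```

send_rows --moves '[{"slide": [-0.065,0.025,0],"turn": 0,"gripper": 0},{"slide": [-0.13,0.025,0],"turn": 0,"gripper": 0},{"slide": [-0.195,0,0],"turn": 0,"gripper": 0},{"slide": [-0.245,-0.045,0],"turn": 0,"gripper": 0},{"slide": [-0.28,-0.1,0],"turn": 0,"gripper": 0}]'

```text
time_s: 46.82
tcp_pos: [0.5935, -0.0, 0.151]
eef_rot: [180.0, -0.0, 178.1]
contact_force: [-0.1, 1.2, -0.6]
gripper_width: 0.0219
gripper_force: 60.0
```

```bash
python3 tilt.py|cut -c1-200; python3 ears.py; python3 balls.py
```

```text
side 0.84 [np.float64(33.0), np.float64(34.0), np.float64(35.0), np.float64(36.0), np.float64(37.0)]
top 0.0 [np.float64(20.0), np.float64(21.0), np.float64(22.0), np.float64(23.0), np.float64(24.0), np.float64(25.0), np.float64(26.0), np.float64(27.0), np.float64(28.0), np.float64(29.0), np.float64(
t 46.92 [ 0.593  -0.0011  0.1511] [-1.7999e+02 -1.0000e-02  1.7802e+02] w 0.022 F [-0.  -0.8 -1.3] -> slide [ 0.62  -0.014  0.141] turn -0.001
97 [0.6971 0.0525 0.084 ]
orange 24 [ 0.683 -0.031  0.045]
orange 41 [0.624 0.027 0.045]
[[0.649, -0.009, 0.035], [0.607, -0.033, 0.057], [0.685, 0.025, 0.056], [0.628, 0.034, 0.053], [0.68, -0.048, 0.052]]
sat 40 [0.624 0.029] [255, 183, 65]
sat 45 [ 0.677 -0.022] [251, 235, 210]
g 42 [0.624 0.029] [255, 183, 66]
g 49 [0.665 0.028] [255, 255, 255]
g 43 [ 0.663 -0.042] [253, 254, 248]
b 43 [0.623 0.03 ] [255, 177, 60]
b 41 [ 0.676 -0.025] [252, 235, 208]
b 47 [0.664 0.03 ] [255, 255, 255]
```

send_rows --moves '[{"slide": [-0.02,-0.065,0.01],"turn": 0,"gripper": 0},{"slide": [-0.005,-0.135,0.02],"turn": 0,"gripper": 0},{"slide": [0.03,-0.195,0.02],"turn": 0,"gripper": 0},{"slide": [0.08,-0.24,0.02],"turn": 0,"gripper": 0},{"slide": [0.145,-0.265,0.02],"turn": 0,"gripper": 0}]'

```text
time_s: 47.48
tcp_pos: [0.5709, -0.0353, 0.1493]
eef_rot: [179.7, 0.3, 178.3]
contact_force: [-2.9, 18.3, 2.0]
gripper_width: 0.0248
gripper_force: 66.5
```

send_rows --moves '[{"slide": [0.07,0,0],"turn": 0,"gripper": 0},{"slide": [0.135,0.025,0],"turn": 0,"gripper": 0},{"slide": [0.19,0.07,0],"turn": 0,"gripper": 0},{"slide": [0.225,0.13,0],"turn": 0,"gripper": 0},{"slide": [0.235,0.195,0],"turn": 0,"gripper": 0}]'

```text
time_s: 47.9
tcp_pos: [0.5342, -0.0078, 0.1489]
eef_rot: [-180.0, 0.0, 178.1]
contact_force: [-0.2, 0.4, -1.3]
gripper_width: 0.0219
gripper_force: 59.1
```

send_rows --moves '[{"slide": [-0.01,0.07,0],"turn": 0,"gripper": 0},{"slide": [-0.045,0.13,0],"turn": 0,"gripper": 0},{"slide": [-0.1,0.175,0],"turn": 0,"gripper": 0},{"slide": [-0.165,0.195,0],"turn": 0,"gripper": 0},{"slide": [-0.235,0.195,0],"turn": 0,"gripper": 0}]'

```text
time_s: 48.32
tcp_pos: [0.5723, 0.0207, 0.1484]
eef_rot: [-180.0, -0.0, 178.2]
contact_force: [-1.1, -2.6, 0.3]
gripper_width: 0.0215
gripper_force: 59.4
```

send_rows --moves '[{"slide": [-0.065,-0.025,0],"turn": 0,"gripper": 0},{"slide": [-0.12,-0.07,0],"turn": 0,"gripper": 0},{"slide": [-0.155,-0.13,0],"turn": 0,"gripper": 0},{"slide": [-0.165,-0.195,0],"turn": 0,"gripper": 0},{"slide": [-0.155,-0.265,0],"turn": 0,"gripper": 0}]'

```text
time_s: 48.73
tcp_pos: [0.5934, -0.0217, 0.1483]
eef_rot: [180.0, -0.0, 178.1]
contact_force: [-1.7, 1.5, 1.1]
gripper_width: 0.0218
gripper_force: 59.4
```

```bash
python3 tilt.py|cut -c1-200
```

```text
side 0.89 [np.float64(34.0), np.float64(35.0), np.float64(36.0), np.float64(37.0)]
top 0.0 [np.float64(20.0), np.float64(21.0), np.float64(22.0), np.float64(23.0), np.float64(24.0), np.float64(25.0), np.float64(26.0), np.float64(27.0), np.float64(28.0), np.float64(29.0), np.float64(
t 48.83 [ 0.5921 -0.0226  0.1484] [-1.80e+02 -4.00e-02  1.78e+02] w 0.022 F [-0.8 -0.2 -0.7] -> slide [0.619 0.129 0.123] turn -0.001
```

send_rows --moves '[{"slide": [0.035,-0.05,0],"turn": 0,"gripper": 0},{"slide": [0.09,-0.09,0],"turn": 0,"gripper": 0},{"slide": [0.155,-0.11,0],"turn": 0,"gripper": 0},{"slide": [0.225,-0.115,0],"turn": 0,"gripper": 0},{"slide": [0.29,-0.1,0],"turn": 0,"gripper": 0}]'

```text
time_s: 49.25
tcp_pos: [0.5473, -0.0346, 0.1489]
eef_rot: [180.0, -0.0, 178.1]
contact_force: [-1.4, 0.0, -1.8]
gripper_width: 0.0218
gripper_force: 59.9
```

send_rows --moves '[{"slide": [0.055,0.045,0],"turn": 0,"gripper": 0},{"slide": [0.09,0.105,0],"turn": 0,"gripper": 0},{"slide": [0.1,0.175,0],"turn": 0,"gripper": 0},{"slide": [0.09,0.24,0],"turn": 0,"gripper": 0},{"slide": [0.055,0.3,0],"turn": 0,"gripper": 0}]'

```text
time_s: 49.67
tcp_pos: [0.5408, 0.0119, 0.1482]
eef_rot: [-179.9, -0.2, 178.2]
contact_force: [-3.7, -5.5, -2.3]
gripper_width: 0.0222
gripper_force: 60.0
```

send_rows --moves '[{"slide": [-0.055,0.045,0],"turn": 0,"gripper": 0},{"slide": [-0.12,0.07,0],"turn": 0,"gripper": 0},{"slide": [-0.19,0.07,0],"turn": 0,"gripper": 0},{"slide": [-0.255,0.045,0],"turn": 0,"gripper": 0},{"slide": [-0.305,0,0],"turn": 0,"gripper": 0}]'

```text
time_s: 50.08
tcp_pos: [0.5894, 0.0095, 0.1481]
eef_rot: [-180.0, -0.0, 178.2]
contact_force: [-0.7, -0.6, -0.5]
gripper_width: 0.0216
gripper_force: 59.9
```

send_rows --moves '[{"slide": [-0.035,-0.06,0],"turn": 0,"gripper": 0},{"slide": [-0.045,-0.13,0],"turn": 0,"gripper": 0},{"slide": [-0.04,-0.18,0],"turn": 0,"gripper": 0},{"slide": [-0.04,-0.18,0],"turn": 0,"gripper": 0},{"slide": [-0.04,-0.18,0],"turn": 0,"gripper": 0}]'

```text
time_s: 50.5
tcp_pos: [0.5929, -0.0185, 0.1488]
eef_rot: [180.0, 0.0, 178.0]
contact_force: [-0.7, 0.0, -0.4]
gripper_width: 0.0218
gripper_force: 59.9
```

```bash
python3 tilt.py|cut -c1-200; python3 ears.py
```

```text
side 0.89 [np.float64(34.0), np.float64(35.0), np.float64(36.0), np.float64(37.0), np.float64(38.0)]
top 0.0 [np.float64(20.0), np.float64(21.0), np.float64(22.0), np.float64(23.0), np.float64(24.0), np.float64(25.0), np.float64(26.0), np.float64(27.0), np.float64(28.0), np.float64(29.0), np.float64(
t 50.6 [ 0.593  -0.0177  0.1489] [1.7999e+02 4.0000e-02 1.7810e+02] w 0.0215 F [-0.4  0.2 -1. ] -> slide [0.623 0.097 0.126] turn -0.0
13 [ 0.5857 -0.0271  0.084 ]
78 [0.711 0.049 0.084]
orange 133 [ 0.633 -0.034  0.045]
orange 36 [0.664 0.043 0.045]
[[0.665, 0.048, 0.056], [0.708, -0.006, 0.054], [0.697, 0.031, 0.052]]
```

send_rows --moves '[{"slide": [0,0,-0.08],"turn": 0,"gripper": 0},{"slide": [0,0,-0.19],"turn": 0,"gripper": 0},{"slide": [0,0,-0.31],"turn": 0,"gripper": 0},{"slide": [0,0,-0.43],"turn": 0,"gripper": 0},{"slide": [0,0,-0.53],"turn": 0,"gripper": 0}]'

```text
time_s: 51.12
tcp_pos: [0.5932, -0.017, 0.2296]
eef_rot: [180.0, 0.1, 178.2]
contact_force: [-0.4, 0.8, -0.7]
gripper_width: 0.0217
gripper_force: 59.9
```

send_rows --moves '[{"slide": [0,-0.08,0],"turn": 0,"gripper": 0},{"slide": [0,-0.22,0],"turn": 0,"gripper": 0},{"slide": [0.01,-0.38,0],"turn": 0,"gripper": 0},{"slide": [0.02,-0.54,0],"turn": 0,"gripper": 0},{"slide": [0.03,-0.7,0],"turn": 0,"gripper": 0}]'

```text
time_s: 51.53
tcp_pos: [0.5847, -0.1231, 0.2276]
eef_rot: [180.0, -0.0, 178.2]
contact_force: [-0.1, 0.1, -1.0]
gripper_width: 0.0216
gripper_force: 59.9
```

```bash
python3 tilt.py|cut -c1-200; python3 -c "
from h import *
go(.579,-.232,.262,178.1)"; python3 ears.py
```

```text
side 1.0 [np.float64(35.0), np.float64(36.0), np.float64(37.0), np.float64(38.0)]
top 0.0 [np.float64(20.0), np.float64(21.0), np.float64(22.0), np.float64(23.0), np.float64(24.0), np.float64(25.0), np.float64(26.0), np.float64(27.0), np.float64(28.0), np.float64(29.0), np.float64(
t 51.63 [ 0.5842 -0.1249  0.2275] [-1.7998e+02 -5.0000e-02  1.7801e+02] w 0.0212 F [-0.  -0.4 -2. ] -> slide [0.59  0.813 0.65 ] turn -0.001
t 51.63 [ 0.5842 -0.1249  0.2275] [-1.7998e+02 -5.0000e-02  1.7801e+02] w 0.0212 F [-0.  -0.4 -2. ] -> slide [ 0.01  -0.715 -0.23 ] turn -0.001
75 [ 0.594  -0.0479  0.084 ]
79 [0.7111 0.0486 0.084 ]
orange 127 [ 0.632 -0.034  0.045]
orange 35 [0.663 0.043 0.045]
[[0.659, -0.046, 0.051], [0.622, -0.041, 0.052], [0.623, 0.032, 0.059], [0.642, -0.016, 0.053], [0.696, 0.03, 0.054]]
```

send_rows --moves '[{"slide": [0,-0.16,-0.08],"turn": 0,"gripper": 0},{"slide": [0,-0.34,-0.16],"turn": 0,"gripper": 0},{"slide": [0.01,-0.5,-0.22],"turn": 0,"gripper": 0},{"slide": [0.01,-0.64,-0.23],"turn": 0,"gripper": 0},{"slide": [0.01,-0.71,-0.23],"turn": 0,"gripper": 0}]'

```text
time_s: 52.15
tcp_pos: [0.5804, -0.2298, 0.2632]
eef_rot: [-180.0, 0.1, 178.1]
contact_force: [0.0, -0.3, -1.7]
gripper_width: 0.0214
gripper_force: 59.9
```

```bash
python3 tilt.py|cut -c1-200; python3 -c "
from h import *
go(.578,-.2315,.19,178.1);go(.5737,-.2315,.145,178.1)"
```

```text
side 1.0 [np.float64(35.0), np.float64(36.0), np.float64(37.0), np.float64(38.0)]
top 0.0 [np.float64(20.0), np.float64(21.0), np.float64(22.0), np.float64(23.0), np.float64(24.0), np.float64(25.0), np.float64(26.0), np.float64(27.0), np.float64(28.0), np.float64(29.0), np.float64(
t 52.25 [ 0.58   -0.2293  0.262 ] [ 1.7999e+02 -4.0000e-02  1.7806e+02] w 0.0213 F [ 0.2  0.2 -1.5] -> slide [0.584 1.51  0.88 ] turn -0.0
t 52.25 [ 0.58   -0.2293  0.262 ] [ 1.7999e+02 -4.0000e-02  1.7806e+02] w 0.0213 F [ 0.2  0.2 -1.5] -> slide [ 0.013 -0.015  0.48 ] turn -0.0
t 52.25 [ 0.58   -0.2293  0.262 ] [ 1.7999e+02 -4.0000e-02  1.7806e+02] w 0.0213 F [ 0.2  0.2 -1.5] -> slide [ 0.041 -0.016  0.78 ] turn -0.0
```

send_rows --moves '[{"slide": [0,-0.015,0.09],"turn": 0,"gripper": 0},{"slide": [0,-0.015,0.19],"turn": 0,"gripper": 0},{"slide": [0.005,-0.015,0.29],"turn": 0,"gripper": 0},{"slide": [0.01,-0.015,0.39],"turn": 0,"gripper": 0},{"slide": [0.01,-0.015,0.48],"turn": 0,"gripper": 0}]'

```text
time_s: 52.67
tcp_pos: [0.5783, -0.2293, 0.1891]
eef_rot: [180.0, -0.1, 178.2]
contact_force: [0.4, 0.0, -0.8]
gripper_width: 0.0215
gripper_force: 59.9
```

send_rows --moves '[{"slide": [0,0,0.06],"turn": 0,"gripper": 0},{"slide": [0.005,0,0.12],"turn": 0,"gripper": 0},{"slide": [0.01,0,0.18],"turn": 0,"gripper": 0},{"slide": [0.015,0,0.23],"turn": 0,"gripper": 0},{"slide": [0.02,0,0.27],"turn": 0,"gripper": 0}]'

```text
time_s: 53.08
tcp_pos: [0.5755, -0.2305, 0.1493]
eef_rot: [180.0, -0.0, 178.1]
contact_force: [0.2, 0.4, -1.8]
gripper_width: 0.0213
gripper_force: 59.9
```

```bash
python3 tilt.py|cut -c1-200; python3 -c "
from h import *
go(.5737,-.2315,.145,178.1)"
```

```text
side 0.42 [np.float64(39.0)]
top 0.0 [np.float64(20.0), np.float64(21.0), np.float64(22.0), np.float64(23.0), np.float64(24.0), np.float64(25.0), np.float64(26.0), np.float64(27.0), np.float64(28.0), np.float64(29.0), np.float64(
t 53.18 [ 0.5749 -0.2306  0.149 ] [ 1.7998e+02 -9.0000e-02  1.7811e+02] w 0.022 F [-0.4  0.2 -1.4] -> slide [0.55  1.52  0.127] turn 0.0
t 53.18 [ 0.5749 -0.2306  0.149 ] [ 1.7998e+02 -9.0000e-02  1.7811e+02] w 0.022 F [-0.4  0.2 -1.4] -> slide [ 0.008 -0.006  0.027] turn 0.0
```

Finish lowering, then open slowly.

send_rows --moves '[{"slide": [0.003,0,0.01],"turn": 0,"gripper": 0},{"slide": [0.005,-0.005,0.02],"turn": 0,"gripper": 0},{"slide": [0.01,-0.005,0.03],"turn": 0,"gripper": 0},{"slide": [0.01,-0.005,0.035],"turn": 0,"gripper": 0},{"slide": [0.01,-0.005,0.035],"turn": 0,"gripper": 0}]'

```text
time_s: 53.6
tcp_pos: [0.574, -0.2316, 0.1448]
eef_rot: [180.0, 0.0, 178.1]
contact_force: [1.0, -0.2, -0.5]
gripper_width: 0.0218
gripper_force: 59.9
```

```bash
python3 -c "
from h import *
go(.5737,-.2315,.145,178.1)"
```

```text
t 53.6 [ 0.574  -0.2316  0.1448] [1.8000e+02 1.0000e-02 1.7812e+02] w 0.0218 F [ 1.  -0.2 -0.5] -> slide [ 0.002  0.001 -0.001] turn 0.0
```

send_rows --moves '[{"slide": [0,0,0.01],"turn": 0,"gripper": 0},{"slide": [0,0,0.01],"turn": 0,"gripper": 0},{"slide": [0,0,0.01],"turn": 0,"gripper": 0.3},{"slide": [0,0,0.01],"turn": 0,"gripper": 0.4},{"slide": [0,0,0.01],"turn": 0,"gripper": 0.5}]'

```text
time_s: 54.02
tcp_pos: [0.5743, -0.2315, 0.1436]
eef_rot: [-180.0, 0.0, 178.1]
contact_force: [-0.7, 0.0, 0.8]
gripper_width: 0.0346
gripper_force: 0.0
```

send_rows --moves '[{"slide": [0,0,0],"turn": 0,"gripper": 0.8},{"slide": [0,0,0],"turn": 0,"gripper": 1},{"slide": [0,0,0],"turn": 0,"gripper": 1},{"slide": [0,0,0],"turn": 0,"gripper": 1},{"slide": [0,0,0],"turn": 0,"gripper": 1}]'

```text
time_s: 54.43
tcp_pos: [0.574, -0.2315, 0.1433]
eef_rot: [180.0, 0.0, 178.1]
contact_force: [-0.3, 0.7, -0.8]
gripper_width: 0.0675
gripper_force: 0.0
```

send_rows --moves '[{"slide": [0,0,-0.08],"turn": 0,"gripper": 1},{"slide": [0,0,-0.2],"turn": 0,"gripper": 1},{"slide": [0,0,-0.35],"turn": 0,"gripper": 1},{"slide": [0,0,-0.5],"turn": 0,"gripper": 1},{"slide": [0,0,-0.65],"turn": 0,"gripper": 1}]'

```text
time_s: 54.85
tcp_pos: [0.5739, -0.2315, 0.2418]
eef_rot: [-180.0, -0.0, 178.1]
contact_force: [0.8, 0.6, 0.5]
gripper_width: 0.0877
gripper_force: 0.0
```

send_rows --moves '[{"slide": [0.15,0,-0.1],"turn": 0,"gripper": 1},{"slide": [0.35,0,-0.15],"turn": 0,"gripper": 1},{"slide": [0.55,0,-0.2],"turn": 0,"gripper": 1},{"slide": [0.75,0,-0.2],"turn": 0,"gripper": 1},{"slide": [0.8,0,-0.2],"turn": 0,"gripper": 1}]'

```text
time_s: 55.27
tcp_pos: [0.4508, -0.2274, 0.2719]
eef_rot: [180.0, 0.1, 178.1]
contact_force: [-1.1, 0.7, -0.7]
gripper_width: 0.0877
gripper_force: 0.0
```

```bash
python3 - <<'E'
from h import *
D={c:snap(c) for c in('top','side')}
for c,d in D.items():
    h=cv2.cvtColor(d['img'],cv2.COLOR_RGB2HSV); H,S,V=[h[:,:,i].astype(int) for i in range(3)]
    for b in blobs(((H<6)|(H>174))&(S>180)&(V>80)): print(c,'red',b)
    t=np.array([.6682,-.2346,.030]);u=np.array([-.573,.019,.819])
    print(c,[d['img'][tuple(proj(d,t+u*s/1000).round().astype(int)[::-1])].tolist() for s in(40,80,120,150,185)])
E
python3 ears.py; python3 balls.py
```

```text
top red (137, [358, 211, 11, 19], [363.2, 220.3])
top [[252, 252, 247], [251, 251, 246], [231, 64, 62], [231, 65, 62], [250, 77, 73]]
side red (187, [303, 149, 22, 20], [313.3, 158.5])
side [[126, 123, 120], [125, 120, 118], [212, 38, 32], [208, 40, 36], [233, 46, 38]]
75 [ 0.594  -0.0479  0.084 ]
79 [0.7111 0.0486 0.084 ]
orange 140 [ 0.633 -0.035  0.045]
orange 45 [0.664 0.044 0.045]
[[0.662, 0.049, 0.056], [0.642, -0.018, 0.054], [0.696, 0.028, 0.053], [0.62, 0.034, 0.058], [0.65, -0.024, 0.044]]
sat 40 [ 0.623 -0.047] [255, 171, 63]
sat 41 [ 0.643 -0.025] [255, 171, 64]
g 44 [ 0.706 -0.011] [254, 254, 253]
g 45 [ 0.643 -0.026] [255, 170, 62]
b 47 [ 0.706 -0.008] [253, 253, 251]
b 47 [ 0.642 -0.028] [254, 165, 58]
b 42 [ 0.623 -0.045] [255, 167, 60]
b 49 [0.691 0.028] [251, 251, 246]
```

```bash
python3 -c "
from plant import order; print(order.close_job())"
```

```text
the job is handed in; nothing more can be done
None
```

The job is handed in at about 55 s: the dish sits in the pot, the balls were stirred with two clean clockwise turns (about 30 mm radius, tip about 6 mm above the dish floor) that finished at the far side, and the rod is back in its stand. The weak points are earlier stirring passes where the rod slipped and I restarted, the dish turning and shifting a few mm in the pot, one press of about 39 N by the rod's tip on the dish floor, and that my last check clearly picked out only six of the seven balls.

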